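# Put the stacked shoe-care things back in their fitted trays

### The job

Take the two stacks on the shoe bench apart and put each of the five things (long tin, wide round tin, small round tin, rubber heel, white block) into the tray whose recess has its own shape and size, lying flat on the bottom of the recess, and let go of it. Nothing may be tipped over on the way: the tins hold cream and loose eyelets.

Things in the scene. Friction and masses are not known exactly. Their poses are not given: they have to be found in the camera images.
- long_tin: Flat oblong bare-metal tin with rounded edges, 110 mm long (its x) by 58 mm wide (its y), 24 mm high, up to 0.21 kg. It lies on the bench at the foot of one of the two stacks. Origin: centre of its underside; z up.
- wide_tin: Wide round bare-metal tin, 66 mm in diameter, 24 mm high, up to 0.17 kg. It lies on the bench at the foot of the other stack. Origin: centre of its underside; z up.
- heel: D-shaped dark rubber shoe heel, 20 mm high, 46 by 46 mm: flat edge at x = -23 mm, straight sides (y = -23 and 23) to x = 0, then a half circle of radius 23 mm about the origin to x = +23. Grip across y on the straight sides, near x = -9 mm. Starts on either base tin, underside 24 mm above the bench, and carries the small round tin. Origin: underside, middle of the outline; z up.
- eraser: Oblong white hard-rubber cleaning block, 52 mm long (its x) by 34 mm wide (its y), 20 mm high, edges slightly rounded. It lies on the base tin that the heel is not on, its underside 24 mm above the bench. Origin: centre of its underside; z up.
- small_tin: Small round bare-metal tin, 32 mm in diameter, 18 mm high. It is the top of the three-high stack, on the heel, its underside 44 mm above the bench at the start. Origin: centre of its underside; z up.
- long_tray: Plywood tray fixed to the bench, 10 mm high, grey-lined recess in its top: floor 4 mm above the bench, walls 6 mm deep, 4 mm to spare on every side of its thing. Origin on the bench under the middle of the recess; z up. Recess oblong, 118 mm along x by 66 mm along y; outside 138 by 86 mm. For the oblong tin (either way round).
- wide_tray: Plywood tray fixed to the bench, 10 mm high, grey-lined recess in its top: floor 4 mm above the bench, walls 6 mm deep, 4 mm to spare on every side of its thing. Origin on the bench under the middle of the recess; z up. Recess round, 74 mm in diameter, the larger of the two round ones; outside 94 mm square. For the wide round tin.
- heel_tray: Plywood tray fixed to the bench, 10 mm high, grey-lined recess in its top: floor 4 mm above the bench, walls 6 mm deep, 4 mm to spare on every side of its thing. Origin on the bench under the middle of the recess; z up. Recess D-shaped: flat edge at x = -27 mm, half circle of radius 27 mm towards +x; outside 74 mm square. For the heel, its x along the tray's x, not reversed.
- eraser_tray: Plywood tray fixed to the bench, 10 mm high, grey-lined recess in its top: floor 4 mm above the bench, walls 6 mm deep, 4 mm to spare on every side of its thing. Origin on the bench under the middle of the recess; z up. Recess oblong, 60 mm along x by 42 mm along y, the smaller of the two oblong ones; outside 80 by 62 mm. For the white block (either way round).
- small_tray: Plywood tray fixed to the bench, 10 mm high, grey-lined recess in its top: floor 4 mm above the bench, walls 6 mm deep, 4 mm to spare on every side of its thing. Origin on the bench under the middle of the recess; z up. Recess round, 40 mm in diameter, the smaller of the two round ones; outside 60 mm square. For the small round tin.
There are look-alikes about, which are no part of the job. Of the things shaped like the eraser, the white one is meant. Leave any brown look-alike of the long_tin alone.

How it is judged (in metres and radians):
At the end, for the whole second after the job is handed in: Each thing lies in its own tray: its origin within 8 mm of the tray's, horizontally, and less than 6.5 mm above the tray's underside (the recess floor is at 4 mm), level to 0.08 rad, at rest (below 0.02 m/s) and released (horizontal distance between long_tin and long_tray below 0.008 m and z of long_tin in the frame of long_tray below 0.0065 m and angle between each of long_tin, wide_tin, heel, eraser, small_tin's own z axis and vertical below 0.08 rad and linear speed of each of long_tin, wide_tin, heel, eraser, small_tin below 0.02 m/s and horizontal distance between wide_tin and wide_tray below 0.008 m and z of wide_tin in the frame of wide_tray below 0.0065 m and horizontal distance between heel and heel_tray below 0.008 m and z of heel in the frame of heel_tray below 0.0065 m and horizontal distance between eraser and eraser_tray below 0.008 m and z of eraser in the frame of eraser_tray below 0.0065 m and horizontal distance between small_tin and small_tray below 0.008 m and z of small_tin in the frame of small_tray below 0.0065 m); the robot touches nothing.
It fails at once if one of the five things is tipped over (more than 0.8 rad from level) (angle between any of long_tin, wide_tin, heel, eraser, small_tin's own z axis and vertical above 0.8 rad).
It also fails if it takes over 134 s, if anything falls off the work surface, if the arm or the gripper's body presses on something with over 40 N, if the wrist force passes 120 N, or if a joint passes its speed limit or range.

### The arm

A 6-joint arm with a two-finger parallel gripper is mounted at the origin on the work surface. World frame = base frame: x ahead of the robot, y to its left, z up, the work surface at z = 0. Lengths are in m, angles in degrees, forces in N, time in s.
With the tool pointing down it reaches from about 0.3 to 0.75 m from the base axis. Payload 8.5 kg.
Tool frame: the origin (TCP) lies midway between the tips of the shut fingers; the grasp point (between the pads) lies 19 mm behind it (env.pinch_z is the z of the grasp point in the tool frame, in m); z points along the fingers, y is the line along which they close (so a half turn about z gives the same grasp; the last joint's range is limited). The gripper opens to 85 mm and grips with 20 to 120 N. Pads are 22 mm wide; open, the fingers measure 114 mm over their backs; the gripper's body (76 mm by 85 mm) begins 54 mm behind the grasp point. The pads swing forward as they close: fully open they stand 13 mm farther back than shut.
Start: joints at [-85.732, 21.807, 74.336, -0, 83.858, -12.336], TCP at [0.157, -0.527, 0.231] pointing down, gripper open.
Joint ranges: [-178.18, 178.18], [-50.72, 133.34], [12.68, 142.11], [-81.47, 261.47], [9.98, 163.14], [-165.26, 165.26]. Speed limits (degrees/s): [136.94, 136.94, 180, 180, 180, 180].

### API

Orientations are given as a 3x3 rotation matrix whose columns are the frame's x, y, z axes.
In Python, from rig import env gives the robot as it stands.
- The arm moves only by the tool arm_command, never from a script. Its argument "deltas" is a list of rows, each an object of numbers: "rx", "ry", "rz": the turn, a rotation vector about the tool's x, y, z in rad; "dx", "dy", "dz": the shift along the tool's x, y, z in m; "fingers": the finger opening in m, from 0 to 0.0854. In form: [{"rx": .., "ry": .., "rz": .., "dx": .., "dy": .., "dz": .., "fingers": ..}, ...]. A call has 1 to 12 rows; each row shifts and turns the commanded pose from where the row before left it, along the tool's axes as they then stand; what a row does not reach is not made up. A row lasts 1/10 s, in which the tool goes at most 50 mm and 8.59 degrees, less where a joint would pass 70% of its speed; a pose out of reach is approached as far as the arm can. A call is refused whole if a number of a shift passes 0.05 or a number of a turn 0.15, either way. A call with a gripper value outside its range is refused whole. The fingers move at their own pace and stop on an object; "squeeze" is the grip in N (left out, the last holds). Time passes only in rows, so rows that do not move let the fingers close. It gives the time, the measured TCP pose, the force, the opening and the grip force at its end, in the units of the state.
- env.observe(): the state, without advancing time (a new reading comes with each control period).
- env.get_image(name): name is "side" or "top"; returns a dict with "color" (420x560x3 uint8, blue, green, red), "camera_matrix" (3x3 intrinsics, pixels), "eye" and "orientation" of the camera in the world. Camera axes: x right, y up, looking along -z (the intrinsics and any distortion apply to the point x, -y, -z); pixel columns grow to the right and rows downward; lengths in m; the calibration is good to about 2 mm. A picture is of the moment at which its call begins. There is no depth.
- env.close_job(): hands the job in; it is judged then, once.
Trained networks look in a picture, given as the dict that the camera call returned (one of the last four; its "shot" number tells which), for a name from the list of things; names that differ only in an ending like _2 or _b are one class to them, and where a whole thing is asked for, a point or a joint stands for the part that bears it (a point fixed in the world has none). Each returns a list of dicts, best first, with "p" (0 to 1); they miss things now and then, are a little off and sometimes report something else, mostly with a low value. They report only what shows in the picture. A call takes as long as a camera call. They do not tell look-alikes from the thing itself.
- env.look_for(query, picture): "box" ([left, top, right, bottom] in pixels, round what is visible of it).
- env.tip_of(query, picture): "location" ([column, row] in pixels: a listed point, or the origin of a listed thing).
The state is a dict: "time_s": time; "q": joint angles; "qvel": joint speeds; "joint_efforts": joint torques, N m; "position": TCP position; "tool_rot": TCP orientation; "ft_force": force on the tool from outside, world axes, zero at the start; "wrist_torque": the same for the moment, N m; "grip_width": finger opening in m; "gripper_force": force on a finger pad.
Only numpy, scipy, OpenCV 4.12 (cv2) and the standard library are available. Lean on these libraries where they do the work, as an engineer would, in place of code of your own. Each camera call takes 0.05 s, during which the arm holds its last target. There are 200 camera calls.

## Working session

There is one attempt and no reset: what is moved stays moved. The work goes in short steps, Python scripts to look and compute and a tool call to move; the robot and the scene stay as the last step left them, time stands still between calls to the robot, and variables do not carry over. Pictures are saved under pics/ and viewed, at most 16 in all, crops included, and the job is handed in when it is done.

Besides the shell and the picture viewer there is one more tool, called after "Call:" by a JSON object that holds its "op" and its "data", one argument or row to a line. arm_command: Moves the arm, as the interface text tells. Its arguments: {"type":"object","properties":{"deltas":{"type":"array"},"squeeze":{"type":"number"}},"required":["deltas"]}

```bash
mkdir -p pics; ls
python3 - <<'E'
from rig import env
import cv2
for n in ("side","top"):
    p=env.get_image(n); cv2.imwrite(f"pics/{n}0.png",p["color"])
    print(n,p["camera_matrix"],p["eye"],p["orientation"],[k for k in p])
    for q in "long_tin wide_tin heel eraser small_tin long_tray wide_tray heel_tray eraser_tray small_tray".split():
        print(q,[(([round(v) for v in d["box"]]),round(d["p"],2)) for d in env.look_for(q,p)][:3],[(([round(v,1) for v in d["location"]]),round(d["p"],2)) for d in env.tip_of(q,p)][:3])
s=env.observe();print(s["time_s"],s["position"],s["tool_rot"],env.pinch_z)
E
```

```text
pics
side [[400.24374931   0.         280.22924463]
 [  0.         400.24374931 205.27035015]
 [  0.           0.           1.        ]] [0.40633445 0.64115887 0.57706123] [[-0.993452    0.08699613 -0.07405938]
 [-0.11267908 -0.63893082  0.76096704]
 [ 0.01888237  0.76432917  0.64454975]] ['color', 'camera_matrix', 'eye', 'orientation', 'shot']
long_tin [([249, 298, 322, 360], 0.78), ([320, 238, 380, 294], 0.7), ([185, 188, 236, 229], 0.24)] [([347.0, 269.2], 0.79), ([286.5, 333.0], 0.75)]
wide_tin [([259, 237, 292, 265], 0.6)] [([276.8, 253.7], 0.78)]
heel [([270, 232, 296, 251], 0.79)] [([282.5, 240.8], 0.79), ([172.9, 286.7], 0.34)]
eraser [([270, 302, 307, 333], 0.72), ([287, 386, 328, 417], 0.62), ([355, 314, 384, 354], 0.61)] [([309.7, 414.0], 0.88), ([287.0, 319.3], 0.85), ([369.4, 336.8], 0.79)]
small_tin [([273, 224, 288, 245], 0.77)] [([278.9, 237.4], 0.5)]
long_tray [([126, 252, 217, 324], 0.58)] [([171.6, 284.5], 0.65)]
wide_tray [([183, 188, 238, 227], 0.74)] [([211.3, 205.3], 0.77)]
heel_tray [([293, 135, 322, 155], 0.55), ([186, 189, 235, 224], 0.22)] [([308.7, 146.3],
[... 855 characters left out ...]
 [([179.9, 290.9], 0.93), ([128.9, 241.2], 0.9), ([186.8, 230.7], 0.87)]
small_tin [([255, 216, 270, 233], 0.68)] [([263.2, 226.6], 0.73)]
long_tray [([201, 112, 261, 178], 0.69)] [([231.7, 142.1], 0.76), ([265.1, 226.2], 0.27)]
wide_tray [([296, 137, 350, 185], 0.83)] [([324.1, 161.8], 0.66)]
heel_tray [([423, 242, 459, 276], 0.62)] [([442.1, 259.9], 0.68)]
eraser_tray [([395, 148, 425, 184], 0.59)] [([410.6, 164.4], 0.7), ([263.1, 222.6], 0.48)]
small_tray [([330, 224, 366, 264], 0.76)] []
2.1 [ 0.15716214 -0.52703978  0.23132951] [[ 9.58296293e-01  2.85776511e-01 -1.10805157e-05]
 [ 2.85776510e-01 -9.58296293e-01 -1.62163602e-05]
 [-1.52526720e-05  1.23735268e-05 -1.00000000e+00]] -0.0187
```

View pictures.

Run:
```python
import cv2
a=cv2.imread("pics/top0.png")[100:320,100:480];cv2.imwrite("pics/topc.png",cv2.resize(a,None,fx=2.1,fy=2.1,interpolation=cv2.INTER_CUBIC))
a=cv2.imread("pics/side0.png")[120:420,110:400];cv2.imwrite("pics/sidec.png",cv2.resize(a,None,fx=2,fy=2,interpolation=cv2.INTER_CUBIC))
```

```text
(no output)
```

View pics/topc.png

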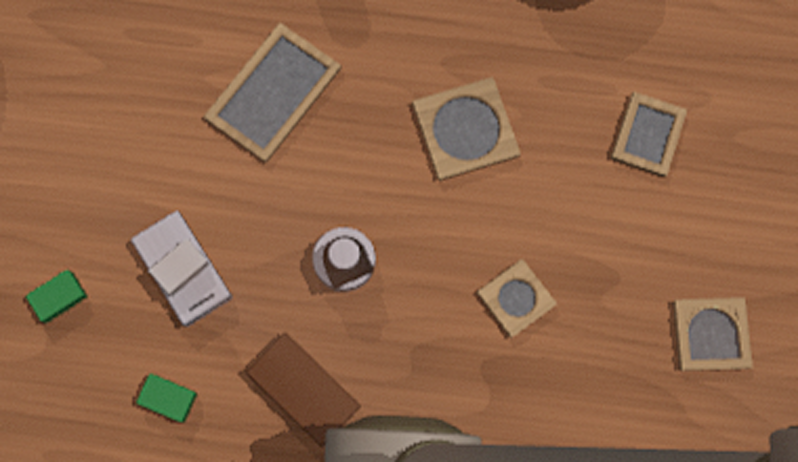

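View pics/sidec.png

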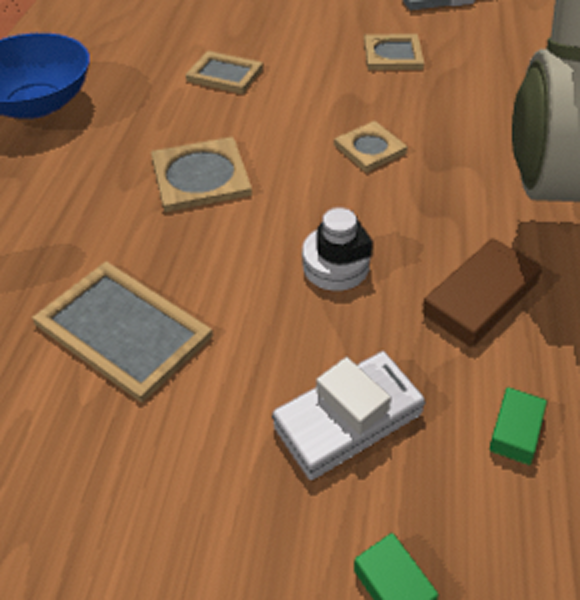

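```bash
cat > fit.py <<'E'
import numpy as np, cv2, json, sys
from scipy.optimize import minimize
t=np.linspace(0,2*np.pi,48,endpoint=False)
def rect(l,w): return np.array([[l,w],[-l,w],[-l,-w],[l,-w]])/2
def circ(d): return d/2*np.c_[np.cos(t),np.sin(t)]
def D(r):
    a=np.linspace(-np.pi/2,np.pi/2,24); return np.r_[[[-r,r],[-r,-r]],r*np.c_[np.cos(a),np.sin(a)]]
SH=dict(long_tin=(rect(.110,.058),.024),wide_tin=(circ(.066),.024),heel=(D(.023),.020),eraser=(rect(.052,.034),.020),small_tin=(circ(.032),.018))
TR=dict(long_tray=(rect(.138,.086),rect(.118,.066)),wide_tray=(rect(.094,.094),circ(.074)),heel_tray=(rect(.074,.074),D(.027)),
 eraser_tray=(rect(.080,.062),rect(.060,.042)),small_tray=(rect(.060,.060),circ(.040)))
S=4
def proj(p,X):
    c=(np.asarray(X)-p["eye"])@p["orientation"]; c=c*[1,-1,-1]
    u=c@np.asarray(p["camera_matrix"]).T; return u[:,:2]/u[:,2:]
def back(p,uv,z):
    d=np.linalg.inv(p["camera_matrix"])@[uv[0],uv[1],1]; d=p["orientation"]@(d*[1,-1,-1]); e=np.asarray(p["eye"])
    return (e+d*(z-e[2])/d[2])[:2]
def place(o,x,z):
    c,s=np.cos(x[2]),np.sin(x[2]); return np.c_[o@np.array([[c,s],[-s,c]])+x[:2],np.full(len(o),z)]
def fill(p,roi,X,hull=True):
    l,tp,r,b=roi; q=proj(p,X)
    if hull: q=cv2.convexHull(q.astype(np.float32))[:,0]
    m=np.zeros(((b-tp)*S,(r-l)*S),np.uint8)
    q=((q+.5-[l,tp])*S-.5)*16
    cv2.fillPoly(m,[np.round(q).astype(np.int32)],1,shift=4); return m
def cost(items,x,pics,roi):
    """items: [(name,z0)], x: poses 3 each"""
    tot=0
    for p,ro in zip(pics,roi):
        l,tp,r,b=ro; lab=np.zeros(((b-tp)*S,(r-l)*S),np.uint8); n=1
        for i,(nm,z0) in enumerate(items):
            y=x[3*i:3*i+3]
            if nm in TR:
                o,h=TR[nm]
                lab[fill(p,ro,np.r_[place(o,y,0),place(o,y,.01)])>0]=n
                lab[fill(p,ro,place(o,y,.01))>0]=n+1
                rim=fill(p,ro,place(h,y,.01))
                lab[rim>0]=n
                lab[(rim>0)&(fill(p,ro,place(h,y,.004))>0)]=n+2; n+=3
            else:
                o,h=SH[nm]
                lab[fill(p,ro,np.r_[place(o,y,z0),place(o,y,z0+h)])>0]=n
                lab[fill(p,ro,place(o,y,z0+h))>0]=n+1; n+=2
        A=np.stack([cv2.resize((lab==k).astype(np.float32),(r-l,b-tp),interpolation=cv2.INTER_AREA).ravel() for k in range(n)],1)
        A=A[:,A.sum(0)>.5]
        c=p["color"][tp:b,l:r].reshape(-1,3).astype(np.float32)
        e=c-A@np.linalg.lstsq(A,c,rcond=None)[0]
        tot+=np.minimum((e**2).sum(1),6000).mean()
    return tot
def fit(items,x0,pics,yaws=None,pad=14,ext=.08):
    roi=[]
    for p in pics:
        q=[]
        for i,(nm,z0) in enumerate(items):
            o,h=(TR[nm][0],.01) if nm in TR else SH[nm]
            q.append(proj(p,np.r_[place(o*1.15,x0[3*i:3*i+3],z0),place(o*1.15,x0[3*i:3*i+3],z0+h)]))
        q=np.vstack(q); h,w=p["color"].shape[:2]
        roi.append([int(max(q[:,0].min()-pad,0)),int(max(q[:,1].min()-pad,0)),int(min(q[:,0].max()+pad,w)),int(min(q[:,1].max()+pad,h))])
    f=lambda v:cost(items,v*np.tile([.01,.01,.2],len(items)),pics,roi)
    best=None; cand=[]
    for yw in (yaws if yaws is not None else [None]):
        x=np.array(x0,float)
        if yw is not None: x[2::3]=yw
        v=x/np.tile([.01,.01,.2],len(items)); cand.append((f(v),tuple(v)))
    for _,v in sorted(cand)[:3]:
        v=np.array(v)
        for st in (.7,.25):
            sim=np.r_[[v],v+st*np.eye(len(v))]
            r=minimize(f,v,method="Nelder-Mead",options=dict(initial_simplex=sim,xatol=.01,fatol=.05,maxiter=400)); v=r.x
        if best is None or r.fun<best.fun: best=r
    return best.x*np.tile([.01,.01,.2],len(items)),best.fun
E
cat > m1.py <<'E'
from rig import env
from fit import *
import pickle
side,top=env.get_image("side"),env.get_image("top")
pickle.dump((side,top),open("p0.pkl","wb"))
loc=dict(long_tray=(231.7,142.1),wide_tray=(324.1,161.8),heel_tray=(442.1,259.9),eraser_tray=(410.6,164.4),small_tray=(348,243))
def rep(n,x0,items,yaws):
    for ps,l in (([side,top],"both"),([top],"top"),([side],"side")):
        x,c=fit(items,x0,ps,yaws if l=="both" else None)
        if l=="both": x0=x;out[n]=x.tolist()
        print(n,l,(x[:]*1000).round(1)[[i for i in range(len(x)) if i%3<2]],np.degrees(x[2::3]).round(1),round(c))
out={}
for n,uv in loc.items():
    rep(n,np.r_[back(top,uv,.005),0],[(n,0)],np.arange(0,2*np.pi,np.pi/12))
a=back(top,(186,230),.012);b=back(top,(186.8,230.7),.034)
rep("stackA",np.r_[a,0,b,0],[("long_tin",0),("eraser",.024)],np.arange(0,np.pi,np.pi/12))
a=back(top,(262.6,225),.012);b=back(top,(264,224),.034);c=back(top,(263,224),.055)
rep("stackB",np.r_[a,0,b,0,c,0],[("wide_tin",0),("heel",.024),("small_tin",.044)],np.arange(0,2*np.pi,np.pi/8))
json.dump(out,open("poses.json","w"))
E
time python3 m1.py
```

```text
long_tray both [642.1 206.8] [150.5] 549
long_tray top [642.1 204.9] [150.8] 149
long_tray side [642.1 207.4] [150.7] 259
wide_tray both [625.9 -11.3] [23.8] 396
wide_tray top [626.  -12.7] [24.4] 151
wide_tray side [625.4 -10.3] [24.3] 179
heel_tray both [ 430.9 -294.5] [279.1] 757
heel_tray top [ 430.9 -294.5] [279.1] 197
heel_tray side [ 430.4 -293.4] [279.1] 431
eraser_tray both [ 644.2 -213.5] [-12.7] 394
eraser_tray top [ 644.4 -214. ] [-12.9] 179
eraser_tray side [ 644.  -212.1] [-13.4] 160
small_tray both [444.1 -84.8] [42.6] 423
small_tray top [443.9 -85.6] [43.2] 169
small_tray side [444.1 -83.1] [43.3] 188
stackA both [431.6 272.  420.1 273.6] [40.2 48.9] 1493
stackA top [431.5 271.  425.9 272.9] [39.8 50.7] 364
stackA side [431.5 272.5 419.8 273.4] [40.2 50.9] 922
stackB both [462.3 101.1 457.8  99.7 459.5  99.9] [20.6 27.3 22.7] 1049
stackB top [462.3 101.  457.8  99.7 459.5  99.7] [21.2 30.1 25.8] 329
stackB side [461.7 102.5 457.7 101.6 459.8 101.1] [21.  29.  24.1] 631
real	0m18.595s
user	0m24.913s
sys	0m0.525s
```

```bash
cat > ov.py <<'E'
from fit import *
def overlay(p,items,x,fn,crop,k):
    l,tp,r,b=crop; im=cv2.resize(p["color"][tp:b,l:r],None,fx=k,fy=k,interpolation=cv2.INTER_CUBIC)
    for i,(nm,z0) in enumerate(items):
        y=x[3*i:3*i+3]
        for o,z in ([(TR[nm][0],.01),(TR[nm][1],.01)] if nm in TR else [(SH[nm][0],z0),(SH[nm][0],z0+SH[nm][1])]):
            q=(proj(p,place(o,y,z))+.5-[l,tp])*k
            cv2.polylines(im,[np.round(q).astype(int)],True,[(0,0,255),(0,255,0),(255,0,255)][i%3],1)
    return im
E
python3 - <<'E'
from ov import *; import pickle
side,top=pickle.load(open("p0.pkl","rb")); P=json.load(open("poses.json"))
x0=np.array(P["heel_tray"])
for k in range(4):
    x,c=fit([("heel_tray",0)],np.r_[x0[:2],np.radians(9+90*k)],[side,top]); print(np.r_[x[:2]*1e3,np.degrees(x[2])].round(1),c)
    if k==0 or c<bc: bc=c;P["heel_tray"]=x.tolist()
B=np.array(P["stackB"]); it=[("wide_tin",0),("heel",.024),("small_tin",.044)];bc=1e9
for k in range(8):
    y=B.copy();y[5]=np.radians(27+45*k); x,c=fit(it,y,[side,top]); print((x[:]*1e3).round(1)[[0,1,3,4,6,7]],np.degrees(x[5]).round(1),c)
    if c<bc: bc=c;P["stackB"]=x.tolist()
A=np.array(P["stackA"]); ia=[("long_tin",0),("eraser",.024)];bc=1e9
for dx in(-.01,0,.01):
  for yw in (30,50,120,140):
    y=A.copy();y[3:]=[A[3]+dx,A[4],np.radians(yw)]; x,c=fit(ia,y,[side,top])
    if c<bc: bc=c;P["stackA"]=x.tolist();print((x*1e3).round(1)[[0,1,3,4]],np.degrees(x[2::3]).round(1),c)
json.dump(P,open("poses.json","w"))
f=lambda p,c,n,x,i:cv2.resize(overlay(p,i,x,"",c,5),(390,290))
def box(p,x,z=.02,r=(36,27)):
    u=proj(p,[[x[0],x[1],z]])[0].astype(int); return u[0]-r[0],u[1]-r[1],u[0]+r[0],u[1]+r[1]
rows=[]
for n,i in (("stackA",ia),("stackB",it)):
    x=P[n]; rows.append(np.hstack([f(p,box(p,x,r=(40,30)),n,x,i) for p in (top,side)]))
cv2.imwrite("pics/ov1.png",np.vstack(rows))
E
```

```text
[ 431.1 -293.5    9.7] 582.669921875
[ 430.8 -293.6   98.9] 666.124267578125
[ 430.8 -294.6  189.1] 730.533935546875
[ 430.9 -294.6  279.1] 639.7882080078125
[462.  101.2 458.1 100.2 459.5 100.3] 30.3 1032.856689453125
[462.4 101.2 457.7  99.7 459.6  99.9] 30.0 1033.39453125
[462.  101.2 457.3 100.  459.5 100. ] 118.7 1235.656494140625
[461.8 101.2 453.8  99.1 459.5 100. ] 174.7 1261.898681640625
[462.1 101.7 454.6  98.7 459.5 100.4] 185.6 1250.680908203125
[462.  101.4 457.6  99.2 459.6  99.9] 294.7 1101.75048828125
[461.9 101.2 457.8  99.7 459.5 100. ] 297.4 1089.751953125
[462.2 101.2 457.8  99.6 459.5  99.9] 350.2 1272.3092041015625
[431.8 272.1 417.1 274.7] [40.3 35.1] 1355.09375
[431.5 271.9 419.8 273.5] [40.1 49. ] 1311.5384521484375
[431.8 271.7 429.6 273.7] [ 40.8 131.3] 1251.725830078125
[431.5 272.2 428.4 271.6] [ 40.1 141.6] 1210.89599609375
[431.6 272.  428.9 271.4] [ 40.3 138.3] 1205.8095703125
[431.5 272.  428.4 272.1] [ 40.2 138.1] 1204.952392578125
```

View pics/ov1.png

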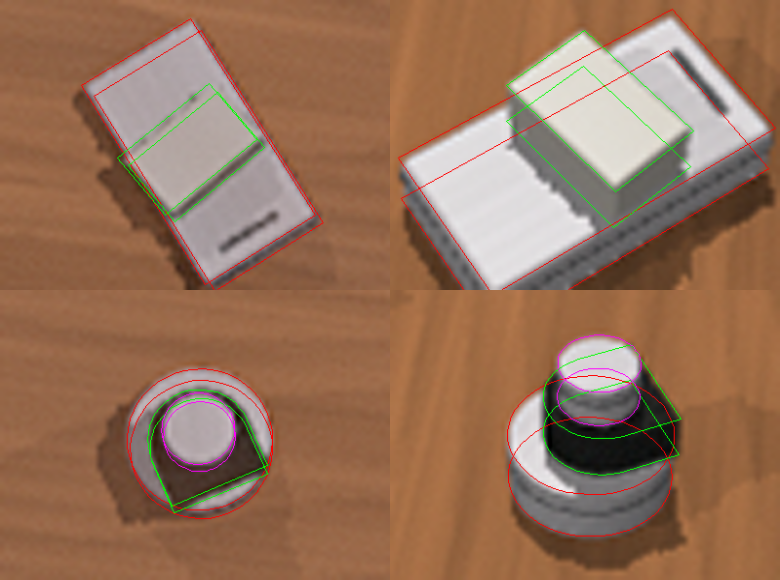

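```bash
cat > go.py <<'E'
import sys,numpy as np
from rig import env
# go.py x y z psi [x y z psi ...] (mm, deg): tool-frame shift (at the yaw before) then turn
s=env.observe(); R=np.array(s["tool_rot"]); p=np.array(s["position"])*1e3
psi=np.degrees(np.arctan2(R[1,0],R[0,0])); print("t",round(s["time_s"],2),p.round(1),"psi",round(psi,1),"tilt",np.degrees(np.arccos(-R[2,2])).round(2),"w",round(s["grip_width"]*1e3,1),"q6",round(s["q"][5],1))
a=list(map(float,sys.argv[1:]))
for i in range(0,len(a),4):
    g=np.array(a[i:i+3]); d=g-p; c,sn=np.cos(np.radians(psi)),np.sin(np.radians(psi))
    dx=d[0]*c+d[1]*sn; dy=d[0]*sn-d[1]*c; t=(a[i+3]-psi+90)%180-90
    print("to",g,"shift",round(dx,1),round(dy,1),round(-d[2],1),"len",round(np.linalg.norm(d)),"rz",round(-np.radians(t),3),"psi",round(psi+t,1))
    p=g; psi+=t
E
python3 go.py 459.7 100.2 110 16.6 459.7 100.2 50 16.6
```

```text
t 2.2 [ 157.2 -527.1  231.3] psi 16.6 tilt 0.0 w 85.6 q6 -12.3
to [459.7 100.2 110. ] shift 469.2 -514.6 121.3 len 707 rz 0.0 psi 16.6
to [459.7 100.2  50. ] shift 0.0 0.0 60.0 len 60 rz -0.0 psi 16.6
```

Call:
{"op": "arm_command", "data": {
  "deltas": [
    {"dx": 0.026,"dy": -0.0285,"dz": 0.002,"fingers": 0.06},
    {"dx": 0.026,"dy": -0.0285,"dz": 0.006},
    {"dx": 0.026,"dy": -0.0285,"dz": 0.006},
    {"dx": 0.026,"dy": -0.0285,"dz": 0.006},
    {"dx": 0.026,"dy": -0.0285,"dz": 0.006},
    {"dx": 0.026,"dy": -0.0285,"dz": 0.006},
    {"dx": 0.026,"dy": -0.0285,"dz": 0.006},
    {"dx": 0.026,"dy": -0.0285,"dz": 0.006},
    {"dx": 0.026,"dy": -0.0285,"dz": 0.006},
    {"dx": 0.026,"dy": -0.0285,"dz": 0.006},
    {"dx": 0.026,"dy": -0.0285,"dz": 0.006},
    {"dx": 0.026,"dy": -0.0285,"dz": 0.006}
  ],
  "squeeze": 40
}}

```text
invalid input
```

```bash
python3 go.py 459.7 100.2 110 16.6 459.7 100.2 50 16.6
```

```text
t 2.2 [ 157.2 -527.1  231.3] psi 16.6 tilt 0.0 w 85.6 q6 -12.3
to [459.7 100.2 110. ] shift 469.2 -514.6 121.3 len 707 rz 0.0 psi 16.6
to [459.7 100.2  50. ] shift 0.0 0.0 60.0 len 60 rz -0.0 psi 16.6
```

Call:
{"op": "arm_command", "data": {
  "deltas": [
    {"rx": 0,"ry": 0,"rz": 0,"dx": 0.026,"dy": -0.0285,"dz": 0.002,"fingers": 0.06},
    {"rx": 0,"ry": 0,"rz": 0,"dx": 0.026,"dy": -0.0285,"dz": 0.006,"fingers": 0.06}
  ],
  "squeeze": 40
}}

```text
time_s: 2.4
position: [0.1908, -0.4572, 0.2232]
tool_rot: [[0.959, 0.284, 0.0], [0.284, -0.959, -0.001], [-0.0, 0.001, -1.0]]
ft_force: [1.3, 0.6, 0.3]
grip_width: 0.06
gripper_force: 0.0
```

Call:
{"op": "arm_command", "data": {
  "deltas": [
    {"rx": 0,"ry": 0,"rz": 0,"dx": 0.03,"dy": -0.033,"dz": 0.007,"fingers": 0.06},
    {"rx": 0,"ry": 0,"rz": 0,"dx": 0.03,"dy": -0.033,"dz": 0.007,"fingers": 0.06},
    {"rx": 0,"ry": 0,"rz": 0,"dx": 0.03,"dy": -0.033,"dz": 0.007,"fingers": 0.06},
    {"rx": 0,"ry": 0,"rz": 0,"dx": 0.03,"dy": -0.033,"dz": 0.007,"fingers": 0.06},
    {"rx": 0,"ry": 0,"rz": 0,"dx": 0.03,"dy": -0.033,"dz": 0.007,"fingers": 0.06},
    {"rx": 0,"ry": 0,"rz": 0,"dx": 0.03,"dy": -0.033,"dz": 0.007,"fingers": 0.06},
    {"rx": 0,"ry": 0,"rz": 0,"dx": 0.03,"dy": -0.033,"dz": 0.007,"fingers": 0.06},
    {"rx": 0,"ry": 0,"rz": 0,"dx": 0.03,"dy": -0.033,"dz": 0.007,"fingers": 0.06},
    {"rx": 0,"ry": 0,"rz": 0,"dx": 0.03,"dy": -0.033,"dz": 0.007,"fingers": 0.06},
    {"rx": 0,"ry": 0,"rz": 0,"dx": 0.03,"dy": -0.033,"dz": 0.007,"fingers": 0.06},
    {"rx": 0,"ry": 0,"rz": 0,"dx": 0.03,"dy": -0.033,"dz": 0.007,"fingers": 0.06},
    {"rx": 0,"ry": 0,"rz": 0,"dx": 0.03,"dy": -0.033,"dz": 0.007,"fingers": 0.06}
  ]
}}

```text
time_s: 3.6
position: [0.4232, 0.0267, 0.1393]
tool_rot: [[0.958, 0.286, 0.001], [0.286, -0.958, -0.0], [0.001, 0.0, -1.0]]
ft_force: [0.6, -1.4, 1.1]
grip_width: 0.0599
gripper_force: 0.0
```

```bash
python3 go.py 459.7 100.2 110 16.6 459.7 100.2 50 16.6
```

```text
t 3.6 [423.2  26.7 139.3] psi 16.6 tilt 0.05 w 59.9 q6 60.9
to [459.7 100.2 110. ] shift 56.0 -60.0 29.3 len 87 rz 0.0 psi 16.6
to [459.7 100.2  50. ] shift 0.0 0.0 60.0 len 60 rz -0.0 psi 16.6
```

Call:
{"op": "arm_command", "data": {
  "deltas": [
    {"rx": 0,"ry": 0,"rz": 0,"dx": 0.028,"dy": -0.03,"dz": 0.015,"fingers": 0.06},
    {"rx": 0,"ry": 0,"rz": 0,"dx": 0.028,"dy": -0.03,"dz": 0.014,"fingers": 0.06},
    {"rx": 0,"ry": 0,"rz": 0,"dx": 0,"dy": 0,"dz": 0.02,"fingers": 0.06},
    {"rx": 0,"ry": 0,"rz": 0,"dx": 0,"dy": 0,"dz": 0.01,"fingers": 0.06},
    {"rx": 0,"ry": 0,"rz": 0,"dx": 0,"dy": 0,"dz": 0,"fingers": 0.06}
  ]
}}

```text
time_s: 4.1
position: [0.4583, 0.098, 0.0794]
tool_rot: [[0.958, 0.285, -0.003], [0.285, -0.958, 0.0], [-0.003, -0.001, -1.0]]
ft_force: [-0.0, -0.1, 1.0]
grip_width: 0.0603
gripper_force: 0.0
```

```bash
python3 go.py 459.7 100.2 50 16.6
```

```text
t 4.1 [458.3  98.   79.4] psi 16.6 tilt 0.16 w 60.3 q6 71.0
to [459.7 100.2  50. ] shift 2.0 -1.7 29.4 len 30 rz -0.0 psi 16.6
```

Call:
{"op": "arm_command", "data": {
  "deltas": [
    {"rx": 0,"ry": 0,"rz": 0,"dx": 0.002,"dy": -0.0015,"dz": 0.015,"fingers": 0.06},
    {"rx": 0,"ry": 0,"rz": 0,"dx": 0,"dy": 0,"dz": 0.014,"fingers": 0.06},
    {"rx": 0,"ry": 0,"rz": 0,"dx": 0,"dy": 0,"dz": 0,"fingers": 0.06},
    {"rx": 0,"ry": 0,"rz": 0,"dx": 0,"dy": 0,"dz": 0,"fingers": 0.06}
  ]
}}

```text
time_s: 4.5
position: [0.4609, 0.0997, 0.0522]
tool_rot: [[0.959, 0.285, 0.001], [0.285, -0.959, -0.0], [0.001, 0.0, -1.0]]
ft_force: [0.0, 0.0, -0.5]
grip_width: 0.06
gripper_force: 0.0
```

```bash
python3 go.py 459.7 100.2 50 16.6
python3 - <<'E'
from rig import env
import cv2
p=env.get_image("side");c=p["color"][180:290,230:340];cv2.imwrite("pics/s1.png",cv2.resize(c,None,fx=5,fy=5,interpolation=cv2.INTER_CUBIC))
E
```

```text
t 4.5 [460.9  99.7  52.2] psi 16.5 tilt 0.05 w 60.0 q6 71.2
to [459.7 100.2  50. ] shift -1.0 -0.8 2.2 len 3 rz -0.001 psi 16.6
```

View pics/s1.png

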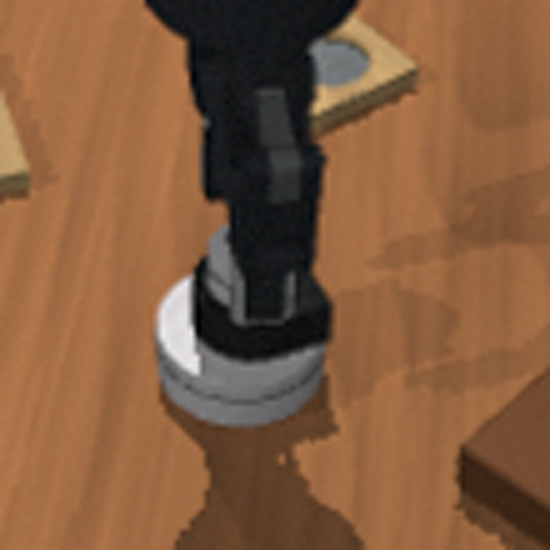

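Call:
{"op": "arm_command", "data": {
  "deltas": [
    {"rx": 0,"ry": 0,"rz": 0,"dx": -0.0005,"dy": -0.0005,"dz": 0.0015,"fingers": 0.06},
    {"rx": 0,"ry": 0,"rz": 0,"dx": 0,"dy": 0,"dz": 0,"fingers": 0.045},
    {"rx": 0,"ry": 0,"rz": 0,"dx": 0,"dy": 0,"dz": 0,"fingers": 0.036},
    {"rx": 0,"ry": 0,"rz": 0,"dx": 0,"dy": 0,"dz": 0,"fingers": 0.02},
    {"rx": 0,"ry": 0,"rz": 0,"dx": 0,"dy": 0,"dz": 0,"fingers": 0.02},
    {"rx": 0,"ry": 0,"rz": 0,"dx": 0,"dy": 0,"dz": 0,"fingers": 0.02},
    {"rx": 0,"ry": 0,"rz": 0,"dx": 0,"dy": 0,"dz": 0,"fingers": 0.02}
  ],
  "squeeze": 30
}}

```text
time_s: 5.25
position: [0.46, 0.1006, 0.0502]
tool_rot: [[0.958, 0.286, 0.001], [0.286, -0.958, -0.0], [0.0, 0.0, -1.0]]
ft_force: [-1.8, -0.4, 5.4]
grip_width: 0.0308
gripper_force: 29.4
```

```bash
python3 go.py 459.7 100.2 100 16.6 444 -84.5 100 16.6 444 -84.5 10.5 16.6
```

```text
t 5.25 [460.  100.6  50.2] psi 16.6 tilt 0.03 w 30.8 q6 71.3
to [459.7 100.2 100. ] shift -0.4 0.3 -49.8 len 50 rz 0.0 psi 16.6
to [444.  -84.5 100. ] shift -67.8 172.5 -0.0 len 185 rz -0.0 psi 16.6
to [444.  -84.5  10.5] shift 0.0 0.0 89.5 len 90 rz -0.0 psi 16.6
```

Call:
{"op": "arm_command", "data": {
  "deltas": [
    {"rx": 0,"ry": 0,"rz": 0,"dx": 0,"dy": 0,"dz": -0.02,"fingers": 0.02},
    {"rx": 0,"ry": 0,"rz": 0,"dx": 0,"dy": 0,"dz": -0.03,"fingers": 0.02},
    {"rx": 0,"ry": 0,"rz": 0,"dx": -0.008,"dy": 0.0175,"dz": 0,"fingers": 0.02},
    {"rx": 0,"ry": 0,"rz": 0,"dx": -0.012,"dy": 0.031,"dz": 0,"fingers": 0.02},
    {"rx": 0,"ry": 0,"rz": 0,"dx": -0.012,"dy": 0.031,"dz": 0,"fingers": 0.02},
    {"rx": 0,"ry": 0,"rz": 0,"dx": -0.012,"dy": 0.031,"dz": 0,"fingers": 0.02},
    {"rx": 0,"ry": 0,"rz": 0,"dx": -0.012,"dy": 0.031,"dz": 0,"fingers": 0.02},
    {"rx": 0,"ry": 0,"rz": 0,"dx": -0.012,"dy": 0.031,"dz": 0,"fingers": 0.02},
    {"rx": 0,"ry": 0,"rz": 0,"dx": 0,"dy": 0,"dz": 0.03,"fingers": 0.02},
    {"rx": 0,"ry": 0,"rz": 0,"dx": 0,"dy": 0,"dz": 0.03,"fingers": 0.02},
    {"rx": 0,"ry": 0,"rz": 0,"dx": 0,"dy": 0,"dz": 0,"fingers": 0.02}
  ]
}}

```text
time_s: 6.35
position: [0.4424, -0.0836, 0.0375]
tool_rot: [[0.958, 0.285, -0.006], [0.285, -0.958, 0.003], [-0.005, -0.004, -1.0]]
ft_force: [0.5, -0.1, 0.1]
grip_width: 0.0305
gripper_force: 29.9
```

```bash
python3 go.py 444 -84.5 10.5 16.6
python3 - <<'E'
from rig import env
import cv2
p=env.get_image("side");c=p["color"][120:230,240:350];cv2.imwrite("pics/s2.png",cv2.resize(c,None,fx=4,fy=4,interpolation=cv2.INTER_CUBIC))
E
```

```text
t 6.35 [442.4 -83.6  37.5] psi 16.6 tilt 0.36 w 30.5 q6 47.6
to [444.  -84.5  10.5] shift 1.3 1.3 27.0 len 27 rz -0.001 psi 16.6
```

View pics/s2.png

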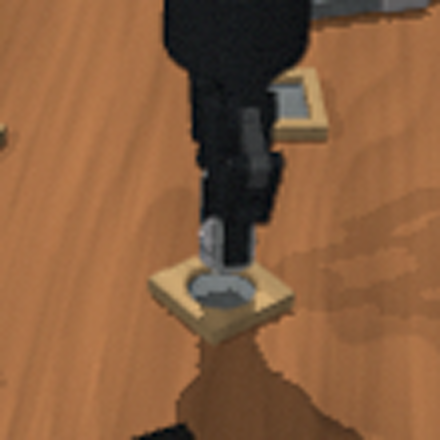

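Call:
{"op": "arm_command", "data": {
  "deltas": [
    {"rx": 0,"ry": 0,"rz": 0,"dx": 0.001,"dy": 0.001,"dz": 0.01,"fingers": 0.02},
    {"rx": 0,"ry": 0,"rz": 0,"dx": 0,"dy": 0,"dz": 0.008,"fingers": 0.02},
    {"rx": 0,"ry": 0,"rz": 0,"dx": 0,"dy": 0,"dz": 0,"fingers": 0.02},
    {"rx": 0,"ry": 0,"rz": 0,"dx": 0,"dy": 0,"dz": 0,"fingers": 0.02}
  ]
}}

```text
time_s: 6.8
position: [0.4454, -0.0847, 0.0221]
tool_rot: [[0.958, 0.286, 0.0], [0.286, -0.958, -0.0], [0.0, 0.0, -1.0]]
ft_force: [0.2, 0.1, -0.2]
grip_width: 0.0304
gripper_force: 29.9
```

```bash
python3 go.py 444 -84.5 10.5 16.6
```

```text
t 6.8 [445.4 -84.7  22.1] psi 16.6 tilt 0.02 w 30.4 q6 47.6
to [444.  -84.5  10.5] shift -1.3 -0.6 11.6 len 12 rz 0.0 psi 16.6
```

Call:
{"op": "arm_command", "data": {
  "deltas": [
    {"rx": 0,"ry": 0,"rz": 0,"dx": -0.001,"dy": -0.0005,"dz": 0.006,"fingers": 0.02},
    {"rx": 0,"ry": 0,"rz": 0,"dx": 0,"dy": 0,"dz": 0.005,"fingers": 0.02},
    {"rx": 0,"ry": 0,"rz": 0,"dx": 0,"dy": 0,"dz": 0,"fingers": 0.02},
    {"rx": 0,"ry": 0,"rz": 0,"dx": 0,"dy": 0,"dz": 0,"fingers": 0.02}
  ]
}}

```text
time_s: 7.2
position: [0.4441, -0.0845, 0.0106]
tool_rot: [[0.958, 0.286, -0.0], [0.286, -0.958, 0.0], [-0.0, -0.0, -1.0]]
ft_force: [0.3, -1.3, -0.0]
grip_width: 0.0308
gripper_force: 30.0
```

Call:
{"op": "arm_command", "data": {
  "deltas": [
    {"rx": 0,"ry": 0,"rz": 0,"dx": 0,"dy": 0,"dz": 0,"fingers": 0.04},
    {"rx": 0,"ry": 0,"rz": 0,"dx": 0,"dy": 0,"dz": 0,"fingers": 0.05},
    {"rx": 0,"ry": 0,"rz": 0,"dx": 0,"dy": 0,"dz": 0,"fingers": 0.06},
    {"rx": 0,"ry": 0,"rz": 0,"dx": 0,"dy": 0,"dz": -0.03,"fingers": 0.06},
    {"rx": 0,"ry": 0,"rz": 0,"dx": 0,"dy": 0,"dz": -0.04,"fingers": 0.06},
    {"rx": 0,"ry": 0,"rz": 0,"dx": 0,"dy": 0,"dz": -0.04,"fingers": 0.07}
  ]
}}

```text
time_s: 7.8
position: [0.4438, -0.0844, 0.1221]
tool_rot: [[0.958, 0.286, -0.001], [0.286, -0.958, 0.0], [-0.001, -0.001, -1.0]]
ft_force: [0.0, -0.7, 0.9]
grip_width: 0.0697
gripper_force: 0.0
```

```bash
cat > look.py <<'E'
from rig import env
from ov import *
import sys,pickle
# look.py out item z x y yaw(mm,deg) ... : joint fit in both pictures
side,top=env.get_image("side"),env.get_image("top"); pickle.dump((side,top),open("p.pkl","wb"))
fn=sys.argv[1];a=sys.argv[2:]; it=[];x=[]
for i in range(0,len(a),5): it.append((a[i],float(a[i+1])/1e3)); x+=[float(a[i+2])/1e3,float(a[i+3])/1e3,np.radians(float(a[i+4]))]
for ps,l in (([side,top],"both"),([top],"top"),([side],"side")):
    y,c=fit(it,np.array(x),ps); print(l,[(n[0],(y[3*i:3*i+2]*1e3).round(1).tolist(),np.degrees(y[3*i+2]).round(1)) for i,n in enumerate(it)],round(c))
    if l=="both": b=y
r=[]
for p in (top,side):
    u=proj(p,[[b[0],b[1],.02]])[0].astype(int); r.append(overlay(p,it,b,"",(u[0]-40,u[1]-36,u[0]+40,u[1]+36),5))
if fn!="-": cv2.imwrite("pics/"+fn,np.hstack(r))
E
python3 look.py b1.png wide_tin 0 462 101 0 heel 24 458 100 30
python3 - <<'E'
from ov import *;import pickle
side,top=pickle.load(open("p.pkl","rb"))
for ps in ([side,top],[top],[side]):
  y,c=fit([("small_tray",0),("small_tin",4)],np.r_[.444,-.0848,.75,.444,-.0845,0],ps) if 0 else fit([("small_tray",0),("small_tin",.004)],np.r_[.444,-.0848,.75,.444,-.0845,0],ps);print((y*1e3).round(1),c)
E
```

```text
both [('wide_tin', [463.1, 101.2], np.float64(1.0)), ('heel', [457.4, 100.9], np.float64(34.2))] 2760
top [('wide_tin', [462.6, 101.1], np.float64(6.3)), ('heel', [457.4, 99.6], np.float64(31.3))] 959
side [('wide_tin', [462.2, 101.2], np.float64(5.4)), ('heel', [457.5, 101.8], np.float64(31.1))] 1750
[443.8 -83.3 756.1 443.9 -84.3  79.5] 1653.338623046875
[ 416.5  -22.1  544.4  421.  -102.3  376.5] 960.0693359375
[444.1 -83.6 748.4 443.8 -84.8  34.5] 520.4241333007812
```

View pics/b1.png

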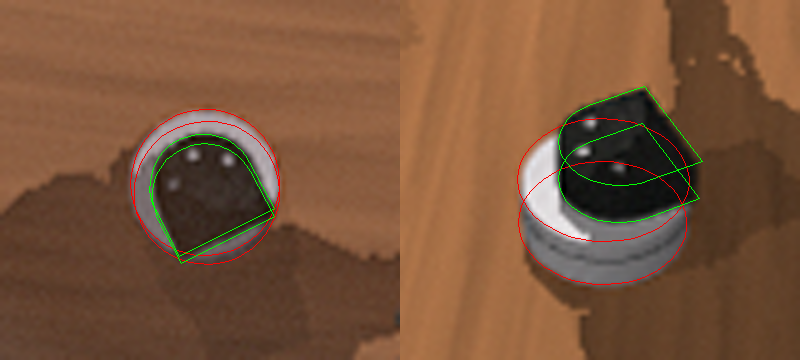

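```bash
python3 go.py 449.9 95.7 100 31 449.9 95.7 28 31
```

```text
t 7.9 [446.2 -85.4 125.1] psi 16.6 tilt 0.53 w 70.4 q6 47.6
to [449.9  95.7 100. ] shift 55.4 -172.4 25.1 len 183 rz -0.251 psi 31.0
to [449.9  95.7  28. ] shift 0.0 0.0 72.0 len 72 rz -0.0 psi 31.0
```

Call:
{"op": "arm_command", "data": {
  "deltas": [
    {"rx": 0,"ry": 0,"rz": 0,"dx": 0.007,"dy": -0.021,"dz": 0,"fingers": 0.07},
    {"rx": 0,"ry": 0,"rz": 0,"dx": 0.012,"dy": -0.037,"dz": 0.005,"fingers": 0.07},
    {"rx": 0,"ry": 0,"rz": 0,"dx": 0.012,"dy": -0.037,"dz": 0.005,"fingers": 0.07},
    {"rx": 0,"ry": 0,"rz": 0,"dx": 0.012,"dy": -0.037,"dz": 0.005,"fingers": 0.07},
    {"rx": 0,"ry": 0,"rz": 0,"dx": 0.012,"dy": -0.037,"dz": 0.005,"fingers": 0.07},
    {"rx": 0,"ry": 0,"rz": -0.126,"dx": 0.002,"dy": -0.002,"dz": 0,"fingers": 0.07},
    {"rx": 0,"ry": 0,"rz": -0.125,"dx": 0,"dy": 0,"dz": 0.01,"fingers": 0.07},
    {"rx": 0,"ry": 0,"rz": 0,"dx": 0,"dy": 0,"dz": 0.03,"fingers": 0.07},
    {"rx": 0,"ry": 0,"rz": 0,"dx": 0,"dy": 0,"dz": 0.01,"fingers": 0.07},
    {"rx": 0,"ry": 0,"rz": 0,"dx": 0,"dy": 0,"dz": 0,"fingers": 0.07},
    {"rx": 0,"ry": 0,"rz": 0,"dx": 0,"dy": 0,"dz": 0,"fingers": 0.07}
  ]
}}

```text
time_s: 9.0
position: [0.4502, 0.0955, 0.0512]
tool_rot: [[0.858, 0.514, 0.0], [0.514, -0.858, -0.0], [0.0, 0.0, -1.0]]
ft_force: [0.3, 1.2, 0.4]
grip_width: 0.0698
gripper_force: 0.0
```

```bash
python3 go.py  449.9 95.7 28 31
```

```text
t 9.0 [450.2  95.5  51.2] psi 31.0 tilt 0.0 w 69.8 q6 56.2
to [449.9  95.7  28. ] shift -0.1 -0.3 23.2 len 23 rz -0.001 psi 31.0
```

Excellent tracking. Descend and close.

Call:
{"op": "arm_command", "data": {
  "deltas": [
    {"rx": 0,"ry": 0,"rz": 0,"dx": 0,"dy": 0,"dz": 0.013,"fingers": 0.07},
    {"rx": 0,"ry": 0,"rz": 0,"dx": 0,"dy": 0,"dz": 0.01,"fingers": 0.07},
    {"rx": 0,"ry": 0,"rz": 0,"dx": 0,"dy": 0,"dz": 0,"fingers": 0.065},
    {"rx": 0,"ry": 0,"rz": 0,"dx": 0,"dy": 0,"dz": 0,"fingers": 0.055},
    {"rx": 0,"ry": 0,"rz": 0,"dx": 0,"dy": 0,"dz": 0,"fingers": 0.05},
    {"rx": 0,"ry": 0,"rz": 0,"dx": 0,"dy": 0,"dz": 0,"fingers": 0.035},
    {"rx": 0,"ry": 0,"rz": 0,"dx": 0,"dy": 0,"dz": 0,"fingers": 0.035},
    {"rx": 0,"ry": 0,"rz": 0,"dx": 0,"dy": 0,"dz": 0,"fingers": 0.035},
    {"rx": 0,"ry": 0,"rz": 0,"dx": 0,"dy": 0,"dz": 0,"fingers": 0.035}
  ]
}}

```text
time_s: 9.9
position: [0.4503, 0.0956, 0.0285]
tool_rot: [[0.857, 0.515, 0.001], [0.515, -0.857, -0.0], [0.001, 0.001, -1.0]]
ft_force: [-1.8, -0.5, 6.9]
grip_width: 0.0453
gripper_force: 31.3
```

```bash
python3 go.py  449.9 95.7 78 31  422.1 -295.1 78 9.7 422.1 -295.1 8 9.7
```

```text
t 9.9 [450.3  95.6  28.5] psi 31.0 tilt 0.07 w 45.3 q6 56.2
to [449.9  95.7  78. ] shift -0.2 -0.3 -49.5 len 50 rz -0.0 psi 31.0
to [ 422.1 -295.1   78. ] shift -225.1 320.7 -0.0 len 392 rz 0.372 psi 9.7
to [ 422.1 -295.1    8. ] shift 0.0 0.0 70.0 len 70 rz -0.0 psi 9.7
```

Call:
{"op": "arm_command", "data": {
  "deltas": [
    {"rx": 0,"ry": 0,"rz": 0,"dx": 0,"dy": 0,"dz": -0.015,"fingers": 0.035},
    {"rx": 0,"ry": 0,"rz": 0,"dx": 0,"dy": 0,"dz": -0.035,"fingers": 0.035},
    {"rx": 0,"ry": 0,"rz": 0,"dx": -0.012,"dy": 0.017,"dz": -0.01,"fingers": 0.035},
    {"rx": 0,"ry": 0,"rz": 0,"dx": -0.024,"dy": 0.034,"dz": 0,"fingers": 0.035},
    {"rx": 0,"ry": 0,"rz": 0,"dx": -0.024,"dy": 0.034,"dz": 0,"fingers": 0.035},
    {"rx": 0,"ry": 0,"rz": 0,"dx": -0.024,"dy": 0.034,"dz": 0,"fingers": 0.035},
    {"rx": 0,"ry": 0,"rz": 0,"dx": -0.024,"dy": 0.034,"dz": 0,"fingers": 0.035},
    {"rx": 0,"ry": 0,"rz": 0,"dx": -0.024,"dy": 0.034,"dz": 0,"fingers": 0.035},
    {"rx": 0,"ry": 0,"rz": 0,"dx": -0.024,"dy": 0.034,"dz": 0,"fingers": 0.035},
    {"rx": 0,"ry": 0,"rz": 0,"dx": -0.024,"dy": 0.034,"dz": 0,"fingers": 0.035},
    {"rx": 0,"ry": 0,"rz": 0,"dx": -0.024,"dy": 0.034,"dz": 0,"fingers": 0.035},
    {"rx": 0,"ry": 0,"rz": 0,"dx": -0.021,"dy": 0.032,"dz": 0,"fingers": 0.035}
  ]
}}

```text
time_s: 11.1
position: [0.4218, -0.2974, 0.088]
tool_rot: [[0.858, 0.514, 0.0], [0.514, -0.858, -0.0], [0.0, 0.0, -1.0]]
ft_force: [0.5, 0.5, -0.6]
grip_width: 0.045
gripper_force: 31.1
```

Call:
{"op": "arm_command", "data": {
  "deltas": [
    {"rx": 0,"ry": 0,"rz": 0.124,"dx": 0,"dy": 0,"dz": 0,"fingers": 0.035},
    {"rx": 0,"ry": 0,"rz": 0.124,"dx": 0,"dy": 0,"dz": 0.01,"fingers": 0.035},
    {"rx": 0,"ry": 0,"rz": 0.124,"dx": 0,"dy": 0,"dz": 0.02,"fingers": 0.035},
    {"rx": 0,"ry": 0,"rz": 0,"dx": 0,"dy": 0,"dz": 0.02,"fingers": 0.035},
    {"rx": 0,"ry": 0,"rz": 0,"dx": 0,"dy": 0,"dz": 0,"fingers": 0.035},
    {"rx": 0,"ry": 0,"rz": 0,"dx": 0,"dy": 0,"dz": 0,"fingers": 0.035}
  ]
}}

```text
time_s: 11.7
position: [0.4224, -0.2955, 0.0382]
tool_rot: [[0.986, 0.168, -0.0], [0.168, -0.986, 0.0], [-0.0, -0.0, -1.0]]
ft_force: [0.5, -0.9, 0.2]
grip_width: 0.0452
gripper_force: 31.1
```

```bash
python3 go.py  422.1 -295.1 8 9.7; python3 look.py h1.png heel 27 431 -293.6 9.7
```

```text
t 11.7 [ 422.4 -295.5   38.2] psi 9.7 tilt 0.01 w 45.2 q6 32.2
to [ 422.1 -295.1    8. ] shift -0.3 -0.4 30.2 len 30 rz -0.0 psi 9.7
both [('heel', [431.4, -304.7], np.float64(2.2))] 3073
top [('heel', [450.0, -280.4], np.float64(6.7))] 863
side [('heel', [431.5, -304.7], np.float64(2.5))] 2177
```

View pics/h1.png

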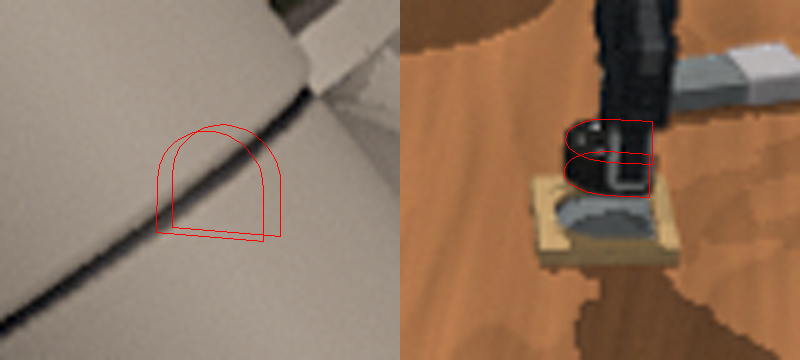

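Call:
{"op": "arm_command", "data": {
  "deltas": [
    {"rx": 0,"ry": 0,"rz": 0,"dx": 0,"dy": -0.0005,"dz": 0.012,"fingers": 0.035},
    {"rx": 0,"ry": 0,"rz": 0,"dx": 0,"dy": 0,"dz": 0.009,"fingers": 0.035},
    {"rx": 0,"ry": 0,"rz": 0,"dx": 0,"dy": 0,"dz": 0.006,"fingers": 0.035},
    {"rx": 0,"ry": 0,"rz": 0,"dx": 0,"dy": 0,"dz": 0.002,"fingers": 0.035},
    {"rx": 0,"ry": 0,"rz": 0,"dx": 0,"dy": 0,"dz": 0,"fingers": 0.035},
    {"rx": 0,"ry": 0,"rz": 0,"dx": 0,"dy": 0,"dz": 0,"fingers": 0.035}
  ]
}}

```text
time_s: 12.4
position: [0.4224, -0.2951, 0.0091]
tool_rot: [[0.986, 0.168, 0.0], [0.168, -0.986, -0.0], [0.0, 0.0, -1.0]]
ft_force: [0.2, -0.1, -1.1]
grip_width: 0.0451
gripper_force: 31.1
```

Call:
{"op": "arm_command", "data": {
  "deltas": [
    {"rx": 0,"ry": 0,"rz": 0,"dx": 0,"dy": 0,"dz": 0,"fingers": 0.055},
    {"rx": 0,"ry": 0,"rz": 0,"dx": 0,"dy": 0,"dz": 0,"fingers": 0.065},
    {"rx": 0,"ry": 0,"rz": 0,"dx": 0,"dy": 0,"dz": 0,"fingers": 0.065},
    {"rx": 0,"ry": 0,"rz": 0,"dx": 0,"dy": 0,"dz": -0.03,"fingers": 0.065},
    {"rx": 0,"ry": 0,"rz": 0,"dx": 0,"dy": 0,"dz": -0.04,"fingers": 0.07},
    {"rx": 0,"ry": 0,"rz": 0,"dx": 0.01,"dy": -0.03,"dz": -0.03,"fingers": 0.085},
    {"rx": 0,"ry": 0,"rz": 0,"dx": 0.01,"dy": -0.04,"dz": 0,"fingers": 0.085},
    {"rx": 0,"ry": 0,"rz": 0,"dx": 0.01,"dy": -0.04,"dz": 0,"fingers": 0.085},
    {"rx": 0,"ry": 0,"rz": 0,"dx": 0.01,"dy": -0.04,"dz": 0,"fingers": 0.085},
    {"rx": 0,"ry": 0,"rz": 0,"dx": 0.01,"dy": -0.03,"dz": 0,"fingers": 0.085},
    {"rx": 0,"ry": 0,"rz": 0,"dx": 0,"dy": 0,"dz": 0,"fingers": 0.085},
    {"rx": 0,"ry": 0,"rz": 0,"dx": 0,"dy": 0,"dz": 0,"fingers": 0.085}
  ]
}}

```text
time_s: 13.6
position: [0.4415, -0.1089, 0.109]
tool_rot: [[0.986, 0.169, 0.0], [0.169, -0.986, -0.0], [0.0, 0.001, -1.0]]
ft_force: [0.8, 0.1, -0.3]
grip_width: 0.0847
gripper_force: 0.0
```

```bash
python3 look.py - wide_tin 0 462 101 0;  python3 look.py h2.png heel_tray 0 431 -293.6 9.7 heel 4 431 -293.6 9.7; python3 go.py 462.3 101.2 100 9.7 462.3 101.2 1.5 9.7
```

```text
both [('wide_tin', [462.9, 101.6], np.float64(4.8))] 3299
top [('wide_tin', [462.6, 101.2], np.float64(4.1))] 1002
side [('wide_tin', [449.7, 120.3], np.float64(7.0))] 2107
both [('heel_tray', [431.3, -292.3], np.float64(8.0)), ('heel', [433.0, -294.1], np.float64(11.8))] 2774
top [('heel_tray', [432.7, -292.4], np.float64(6.9)), ('heel', [432.0, -294.2], np.float64(10.5))] 1353
side [('heel_tray', [430.7, -291.0], np.float64(8.0)), ('heel', [434.5, -299.0], np.float64(15.1))] 1370
t 13.8 [ 441.3 -110.1  108.8] psi 9.6 tilt 0.01 w 85.1 q6 51.4
to [462.3 101.2 100. ] shift 55.9 -204.8 8.8 len 213 rz -0.002 psi 9.7
to [462.3 101.2   1.5] shift 0.0 0.0 98.5 len 98 rz -0.0 psi 9.7
```

View pics/h2.png

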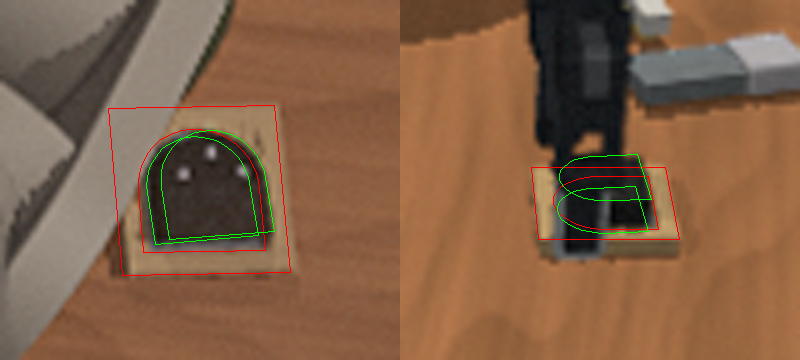

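Call:
{"op": "arm_command", "data": {
  "deltas": [
    {"rx": 0,"ry": 0,"rz": 0,"dx": 0.006,"dy": -0.02,"dz": 0,"fingers": 0.0854},
    {"rx": 0,"ry": 0,"rz": 0,"dx": 0.01,"dy": -0.037,"dz": 0,"fingers": 0.0854},
    {"rx": 0,"ry": 0,"rz": 0,"dx": 0.01,"dy": -0.037,"dz": 0,"fingers": 0.0854},
    {"rx": 0,"ry": 0,"rz": 0,"dx": 0.01,"dy": -0.037,"dz": 0,"fingers": 0.0854},
    {"rx": 0,"ry": 0,"rz": 0,"dx": 0.01,"dy": -0.037,"dz": 0.01,"fingers": 0.0854},
    {"rx": 0,"ry": 0,"rz": 0,"dx": 0.01,"dy": -0.037,"dz": 0.02,"fingers": 0.0854},
    {"rx": 0,"ry": 0,"rz": 0,"dx": 0,"dy": 0,"dz": 0.03,"fingers": 0.0854},
    {"rx": 0,"ry": 0,"rz": 0,"dx": 0,"dy": 0,"dz": 0.02,"fingers": 0.0854},
    {"rx": 0,"ry": 0,"rz": 0,"dx": 0,"dy": 0,"dz": 0,"fingers": 0.0854},
    {"rx": 0,"ry": 0,"rz": 0,"dx": 0,"dy": 0,"dz": 0,"fingers": 0.0854}
  ]
}}

```text
time_s: 14.8
position: [0.4625, 0.1018, 0.0291]
tool_rot: [[0.986, 0.167, -0.0], [0.167, -0.986, 0.0], [-0.0, -0.0, -1.0]]
ft_force: [-0.5, -0.5, 1.3]
grip_width: 0.0853
gripper_force: 0.0
```

```bash
python3 go.py 462.5 101.2 1.5 9.7
```

```text
t 14.8 [462.5 101.8  29.1] psi 9.6 tilt 0.01 w 85.3 q6 78.4
to [462.5 101.2   1.5] shift -0.1 0.6 27.6 len 28 rz -0.002 psi 9.7
```

Call:
{"op": "arm_command", "data": {
  "deltas": [
    {"rx": 0,"ry": 0,"rz": 0,"dx": 0,"dy": 0.0005,"dz": 0.012,"fingers": 0.0854},
    {"rx": 0,"ry": 0,"rz": 0,"dx": 0,"dy": 0,"dz": 0.01,"fingers": 0.0854},
    {"rx": 0,"ry": 0,"rz": 0,"dx": 0,"dy": 0,"dz": 0.0055,"fingers": 0.0854},
    {"rx": 0,"ry": 0,"rz": 0,"dx": 0,"dy": 0,"dz": 0,"fingers": 0.08},
    {"rx": 0,"ry": 0,"rz": 0,"dx": 0,"dy": 0,"dz": 0,"fingers": 0.075},
    {"rx": 0,"ry": 0,"rz": 0,"dx": 0,"dy": 0,"dz": 0,"fingers": 0.07},
    {"rx": 0,"ry": 0,"rz": 0,"dx": 0,"dy": 0,"dz": 0,"fingers": 0.055},
    {"rx": 0,"ry": 0,"rz": 0,"dx": 0,"dy": 0,"dz": 0,"fingers": 0.055},
    {"rx": 0,"ry": 0,"rz": 0,"dx": 0,"dy": 0,"dz": 0,"fingers": 0.055},
    {"rx": 0,"ry": 0,"rz": 0,"dx": 0,"dy": 0,"dz": 0,"fingers": 0.055}
  ],
  "squeeze": 40
}}

```text
time_s: 15.8
position: [0.4624, 0.1019, 0.002]
tool_rot: [[0.986, 0.168, 0.001], [0.168, -0.986, -0.0], [0.001, 0.0, -1.0]]
ft_force: [-1.1, 0.2, 5.6]
grip_width: 0.0647
gripper_force: 42.8
```

```bash
python3 go.py 462.5 101.2 51 9.7 626 -11.3 51 9.7 626 -11.3 5.5 9.7
```

```text
t 15.8 [462.4 101.9   2. ] psi 9.7 tilt 0.07 w 64.7 q6 78.4
to [462.5 101.2  51. ] shift -0.0 0.7 -49.0 len 49 rz -0.0 psi 9.7
to [626.  -11.3  51. ] shift 142.2 138.4 -0.0 len 198 rz -0.0 psi 9.7
to [626.  -11.3   5.5] shift 0.0 0.0 45.5 len 46 rz -0.0 psi 9.7
```

Call:
{"op": "arm_command", "data": {
  "deltas": [
    {"rx": 0,"ry": 0,"rz": 0,"dx": 0,"dy": 0,"dz": -0.015,"fingers": 0.055},
    {"rx": 0,"ry": 0,"rz": 0,"dx": 0,"dy": 0,"dz": -0.035,"fingers": 0.055},
    {"rx": 0,"ry": 0,"rz": 0,"dx": 0.017,"dy": 0.014,"dz": 0,"fingers": 0.055},
    {"rx": 0,"ry": 0,"rz": 0,"dx": 0.025,"dy": 0.025,"dz": 0,"fingers": 0.055},
    {"rx": 0,"ry": 0,"rz": 0,"dx": 0.025,"dy": 0.025,"dz": 0,"fingers": 0.055},
    {"rx": 0,"ry": 0,"rz": 0,"dx": 0.025,"dy": 0.025,"dz": 0,"fingers": 0.055},
    {"rx": 0,"ry": 0,"rz": 0,"dx": 0.025,"dy": 0.025,"dz": 0,"fingers": 0.055},
    {"rx": 0,"ry": 0,"rz": 0,"dx": 0.025,"dy": 0.025,"dz": 0,"fingers": 0.055},
    {"rx": 0,"ry": 0,"rz": 0,"dx": 0,"dy": 0,"dz": 0.02,"fingers": 0.055},
    {"rx": 0,"ry": 0,"rz": 0,"dx": 0,"dy": 0,"dz": 0.01,"fingers": 0.055},
    {"rx": 0,"ry": 0,"rz": 0,"dx": 0,"dy": 0,"dz": 0,"fingers": 0.055},
    {"rx": 0,"ry": 0,"rz": 0,"dx": 0,"dy": 0,"dz": 0,"fingers": 0.055}
  ]
}}

```text
time_s: 17.0
position: [0.6251, -0.0107, 0.0217]
tool_rot: [[0.986, 0.169, -0.0], [0.169, -0.986, 0.0], [-0.0, -0.0, -1.0]]
ft_force: [0.4, 0.5, -1.3]
grip_width: 0.0645
gripper_force: 45.1
```

```bash
python3 go.py 626 -11.3 5.5 9.7; python3 look.py w1.png wide_tray 0 626 -11.3 24 wide_tin 20 626 -11.3 0
```

```text
t 17.0 [625.1 -10.7  21.7] psi 9.7 tilt 0.03 w 64.5 q6 68.5
to [626.  -11.3   5.5] shift 0.8 0.7 16.2 len 16 rz 0.0 psi 9.7
both [('wide_tray', [625.1, -8.3], np.float64(24.6)), ('wide_tin', [625.4, -11.6], np.float64(2.3))] 2970
top [('wide_tray', [633.9, 67.9], np.float64(17.1)), ('wide_tin', [640.4, -29.0], np.float64(-53.7))] 1114
side [('wide_tray', [624.9, -8.9], np.float64(24.3)), ('wide_tin', [624.4, -10.0], np.float64(6.3))] 1686
```

View pics/w1.png

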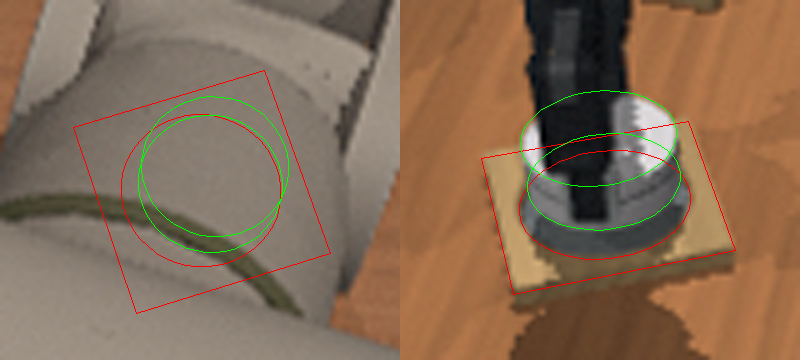

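Call:
{"op": "arm_command", "data": {
  "deltas": [
    {"rx": 0,"ry": 0,"rz": 0,"dx": 0.0005,"dy": 0,"dz": 0.008,"fingers": 0.055},
    {"rx": 0,"ry": 0,"rz": 0,"dx": 0,"dy": 0,"dz": 0.005,"fingers": 0.055},
    {"rx": 0,"ry": 0,"rz": 0,"dx": 0,"dy": 0,"dz": 0.002,"fingers": 0.055},
    {"rx": 0,"ry": 0,"rz": 0,"dx": 0,"dy": 0,"dz": 0,"fingers": 0.055},
    {"rx": 0,"ry": 0,"rz": 0,"dx": 0,"dy": 0,"dz": 0,"fingers": 0.055}
  ]
}}

```text
time_s: 17.6
position: [0.626, -0.0112, 0.0062]
tool_rot: [[0.986, 0.168, -0.0], [0.168, -0.986, 0.0], [-0.0, -0.0, -1.0]]
ft_force: [0.1, 0.1, -0.5]
grip_width: 0.0644
gripper_force: 45.0
```

Call:
{"op": "arm_command", "data": {
  "deltas": [
    {"rx": 0,"ry": 0,"rz": 0,"dx": 0,"dy": 0,"dz": 0,"fingers": 0.075},
    {"rx": 0,"ry": 0,"rz": 0,"dx": 0,"dy": 0,"dz": 0,"fingers": 0.082},
    {"rx": 0,"ry": 0,"rz": 0,"dx": 0,"dy": 0,"dz": 0,"fingers": 0.082},
    {"rx": 0,"ry": 0,"rz": 0,"dx": 0,"dy": 0,"dz": -0.03,"fingers": 0.082},
    {"rx": 0,"ry": 0,"rz": 0,"dx": 0,"dy": 0,"dz": -0.04,"fingers": 0.07},
    {"rx": 0,"ry": 0,"rz": 0,"dx": 0,"dy": 0,"dz": -0.04,"fingers": 0.06},
    {"rx": 0,"ry": 0,"rz": 0,"dx": -0.04,"dy": 0.02,"dz": 0,"fingers": 0.06},
    {"rx": 0,"ry": 0,"rz": 0,"dx": -0.04,"dy": 0.02,"dz": 0,"fingers": 0.06},
    {"rx": 0,"ry": 0,"rz": 0,"dx": -0.04,"dy": 0.02,"dz": 0,"fingers": 0.06},
    {"rx": 0,"ry": 0,"rz": 0,"dx": 0,"dy": 0,"dz": 0,"fingers": 0.06},
    {"rx": 0,"ry": 0,"rz": 0,"dx": 0,"dy": 0,"dz": 0,"fingers": 0.06}
  ]
}}

```text
time_s: 18.7
position: [0.5177, -0.091, 0.1168]
tool_rot: [[0.986, 0.166, 0.001], [0.166, -0.986, -0.0], [0.001, 0.0, -1.0]]
ft_force: [1.0, 0.1, 0.8]
grip_width: 0.06
gripper_force: 0.0
```

```bash
python3 look.py a1.png long_tin 0 431.6 272 40.2 eraser 24 428.5 272 138; python3 look.py - wide_tray 0 626 -11.3 24 wide_tin 4 626 -11.3 0; python3 go.py 428.5 272 100 138
```

```text
both [('long_tin', [431.7, 272.7], np.float64(40.6)), ('eraser', [429.1, 273.5], np.float64(137.3))] 2353
top [('long_tin', [394.4, 244.0], np.float64(76.1)), ('eraser', [434.5, 326.9], np.float64(80.2))] 503
side [('long_tin', [431.7, 272.8], np.float64(40.6)), ('eraser', [429.3, 273.4], np.float64(136.9))] 1807
both [('wide_tray', [625.4, -9.9], np.float64(24.8)), ('wide_tin', [625.3, -10.8], np.float64(3.4))] 1504
top [('wide_tray', [625.4, -9.6], np.float64(24.9)), ('wide_tin', [625.7, -12.5], np.float64(1.3))] 1210
side [('wide_tray', [625.3, -10.5], np.float64(24.5)), ('wide_tin', [625.6, -9.9], np.float64(3.4))] 250
t 18.9 [518.5 -90.  116.2] psi 9.7 tilt 0.02 w 60.0 q6 57.5
to [428.5 272.  100. ] shift -27.5 -372.0 16.2 len 373 rz 0.903 psi -42.0
```

View pics/a1.png

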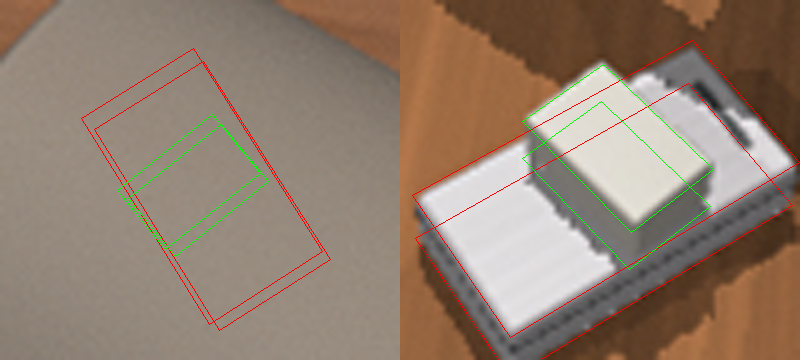

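Call:
{"op": "arm_command", "data": {
  "deltas": [
    {"rx": 0,"ry": 0,"rz": 0,"dx": -0.0015,"dy": -0.021,"dz": 0,"fingers": 0.06},
    {"rx": 0,"ry": 0,"rz": 0,"dx": -0.003,"dy": -0.041,"dz": 0,"fingers": 0.06},
    {"rx": 0,"ry": 0,"rz": 0,"dx": -0.003,"dy": -0.041,"dz": 0,"fingers": 0.06},
    {"rx": 0,"ry": 0,"rz": 0,"dx": -0.003,"dy": -0.041,"dz": 0,"fingers": 0.06},
    {"rx": 0,"ry": 0,"rz": 0,"dx": -0.003,"dy": -0.041,"dz": 0,"fingers": 0.06},
    {"rx": 0,"ry": 0,"rz": 0,"dx": -0.003,"dy": -0.041,"dz": 0,"fingers": 0.06},
    {"rx": 0,"ry": 0,"rz": 0,"dx": -0.003,"dy": -0.041,"dz": 0,"fingers": 0.06},
    {"rx": 0,"ry": 0,"rz": 0,"dx": -0.003,"dy": -0.041,"dz": 0,"fingers": 0.06},
    {"rx": 0,"ry": 0,"rz": 0,"dx": -0.003,"dy": -0.041,"dz": 0,"fingers": 0.06},
    {"rx": 0,"ry": 0,"rz": 0,"dx": -0.002,"dy": -0.023,"dz": 0,"fingers": 0.06},
    {"rx": 0,"ry": 0,"rz": -0.149,"dx": 0,"dy": 0,"dz": 0,"fingers": 0.06},
    {"rx": 0,"ry": 0,"rz": -0.149,"dx": 0,"dy": 0,"dz": 0,"fingers": 0.06}
  ]
}}

```text
time_s: 20.1
position: [0.4278, 0.2732, 0.1161]
tool_rot: [[0.889, 0.458, -0.0], [0.458, -0.889, -0.0], [-0.0, 0.0, -1.0]]
ft_force: [0.8, -0.4, 0.1]
grip_width: 0.0599
gripper_force: 0.0
```

Call:
{"op": "arm_command", "data": {
  "deltas": [
    {"rx": 0,"ry": 0,"rz": -0.149,"dx": 0,"dy": 0,"dz": 0,"fingers": 0.06},
    {"rx": 0,"ry": 0,"rz": -0.149,"dx": 0,"dy": 0,"dz": 0,"fingers": 0.06},
    {"rx": 0,"ry": 0,"rz": -0.149,"dx": 0,"dy": 0,"dz": 0,"fingers": 0.06},
    {"rx": 0,"ry": 0,"rz": -0.149,"dx": 0,"dy": 0,"dz": 0,"fingers": 0.06},
    {"rx": 0,"ry": 0,"rz": -0.149,"dx": 0,"dy": 0,"dz": 0,"fingers": 0.06},
    {"rx": 0,"ry": 0,"rz": -0.149,"dx": 0,"dy": 0,"dz": 0,"fingers": 0.06},
    {"rx": 0,"ry": 0,"rz": -0.149,"dx": 0,"dy": 0,"dz": 0,"fingers": 0.06},
    {"rx": 0,"ry": 0,"rz": -0.149,"dx": 0,"dy": 0,"dz": 0,"fingers": 0.06},
    {"rx": 0,"ry": 0,"rz": -0.149,"dx": 0,"dy": 0,"dz": 0,"fingers": 0.06},
    {"rx": 0,"ry": 0,"rz": -0.149,"dx": 0,"dy": 0,"dz": 0,"fingers": 0.06},
    {"rx": 0,"ry": 0,"rz": -0.149,"dx": 0,"dy": 0,"dz": 0,"fingers": 0.06},
    {"rx": 0,"ry": 0,"rz": -0.149,"dx": 0,"dy": 0,"dz": 0,"fingers": 0.06}
  ]
}}

```text
time_s: 21.3
position: [0.4282, 0.2724, 0.1161]
tool_rot: [[-0.638, 0.77, -0.0], [0.77, 0.638, 0.0], [0.0, -0.0, -1.0]]
ft_force: [0.3, 0.6, -0.4]
grip_width: 0.0601
gripper_force: 0.0
```

Call:
{"op": "arm_command", "data": {
  "deltas": [
    {"rx": 0,"ry": 0,"rz": -0.149,"dx": 0,"dy": 0,"dz": 0.03,"fingers": 0.06},
    {"rx": 0,"ry": 0,"rz": 0,"dx": 0,"dy": 0,"dz": 0.03,"fingers": 0.06},
    {"rx": 0,"ry": 0,"rz": 0,"dx": 0,"dy": 0,"dz": 0,"fingers": 0.06},
    {"rx": 0,"ry": 0,"rz": 0,"dx": 0,"dy": 0,"dz": 0,"fingers": 0.06}
  ]
}}

```text
time_s: 21.7
position: [0.4284, 0.2721, 0.0567]
tool_rot: [[-0.74, 0.672, -0.0], [0.672, 0.74, -0.0], [0.0, -0.0, -1.0]]
ft_force: [0.7, -0.2, -0.5]
grip_width: 0.0604
gripper_force: 0.0
```

```bash
python3 go.py 428.8 272.5 30.5 138
```

```text
t 21.7 [428.4 272.1  56.7] psi 137.7 tilt 0.02 w 60.4 q6 -28.7
to [428.8 272.5  30.5] shift -0.1 0.6 26.2 len 26 rz -0.004 psi 138.0
```

Call:
{"op": "arm_command", "data": {
  "deltas": [
    {"rx": 0,"ry": 0,"rz": 0,"dx": 0,"dy": 0.0005,"dz": 0.012,"fingers": 0.06},
    {"rx": 0,"ry": 0,"rz": 0,"dx": 0,"dy": 0,"dz": 0.009,"fingers": 0.06},
    {"rx": 0,"ry": 0,"rz": 0,"dx": 0,"dy": 0,"dz": 0.005,"fingers": 0.06},
    {"rx": 0,"ry": 0,"rz": 0,"dx": 0,"dy": 0,"dz": 0,"fingers": 0.05},
    {"rx": 0,"ry": 0,"rz": 0,"dx": 0,"dy": 0,"dz": 0,"fingers": 0.04},
    {"rx": 0,"ry": 0,"rz": 0,"dx": 0,"dy": 0,"dz": 0,"fingers": 0.036},
    {"rx": 0,"ry": 0,"rz": 0,"dx": 0,"dy": 0,"dz": 0,"fingers": 0.025},
    {"rx": 0,"ry": 0,"rz": 0,"dx": 0,"dy": 0,"dz": 0,"fingers": 0.025},
    {"rx": 0,"ry": 0,"rz": 0,"dx": 0,"dy": 0,"dz": 0,"fingers": 0.025}
  ],
  "squeeze": 30
}}

```text
time_s: 22.6
position: [0.4287, 0.272, 0.0308]
tool_rot: [[-0.74, 0.673, 0.001], [0.673, 0.74, 0.0], [-0.0, 0.001, -1.0]]
ft_force: [-0.5, -0.7, 5.6]
grip_width: 0.0332
gripper_force: 30.7
```

```bash
python3 go.py 428.8 272.5 100 138 644.2 -213.2 100 167 644.2 -213.2 11 167
```

```text
t 22.6 [428.7 272.   30.8] psi 137.7 tilt 0.05 w 33.2 q6 -28.7
to [428.8 272.5 100. ] shift 0.2 0.4 -69.2 len 69 rz -0.005 psi 138.0
to [ 644.2 -213.2  100. ] shift -485.1 -216.8 -0.0 len 531 rz -0.506 psi 167.0
to [ 644.2 -213.2   11. ] shift 0.0 0.0 89.0 len 89 rz -0.0 psi 167.0
```

Call:
{"op": "arm_command", "data": {
  "deltas": [
    {"rx": 0,"ry": 0,"rz": 0,"dx": 0,"dy": 0,"dz": -0.02,"fingers": 0.025},
    {"rx": 0,"ry": 0,"rz": 0,"dx": 0,"dy": 0,"dz": -0.04,"fingers": 0.025},
    {"rx": 0,"ry": 0,"rz": 0,"dx": -0.02,"dy": -0.009,"dz": -0.01,"fingers": 0.025},
    {"rx": 0,"ry": 0,"rz": 0,"dx": -0.04,"dy": -0.0175,"dz": 0,"fingers": 0.025},
    {"rx": 0,"ry": 0,"rz": 0,"dx": -0.04,"dy": -0.0175,"dz": 0,"fingers": 0.025},
    {"rx": 0,"ry": 0,"rz": 0,"dx": -0.04,"dy": -0.0175,"dz": 0,"fingers": 0.025},
    {"rx": 0,"ry": 0,"rz": 0,"dx": -0.04,"dy": -0.0175,"dz": 0,"fingers": 0.025},
    {"rx": 0,"ry": 0,"rz": 0,"dx": -0.04,"dy": -0.0175,"dz": 0,"fingers": 0.025},
    {"rx": 0,"ry": 0,"rz": 0,"dx": -0.04,"dy": -0.0175,"dz": 0,"fingers": 0.025},
    {"rx": 0,"ry": 0,"rz": 0,"dx": -0.04,"dy": -0.0175,"dz": 0,"fingers": 0.025},
    {"rx": 0,"ry": 0,"rz": 0,"dx": -0.04,"dy": -0.0175,"dz": 0,"fingers": 0.025},
    {"rx": 0,"ry": 0,"rz": 0,"dx": -0.04,"dy": -0.0175,"dz": 0,"fingers": 0.025}
  ]
}}

```text
time_s: 23.8
position: [0.5979, -0.1086, 0.1]
tool_rot: [[-0.74, 0.673, -0.001], [0.673, 0.74, 0.0], [0.001, -0.0, -1.0]]
ft_force: [0.0, 0.6, -1.1]
grip_width: 0.0331
gripper_force: 30.2
```

Call:
{"op": "arm_command", "data": {
  "deltas": [
    {"rx": 0,"ry": 0,"rz": 0,"dx": -0.04,"dy": -0.0175,"dz": 0,"fingers": 0.025},
    {"rx": 0,"ry": 0,"rz": 0,"dx": -0.04,"dy": -0.0175,"dz": 0,"fingers": 0.025},
    {"rx": 0,"ry": 0,"rz": 0,"dx": -0.026,"dy": -0.0125,"dz": 0,"fingers": 0.025},
    {"rx": 0,"ry": 0,"rz": -0.128,"dx": 0,"dy": 0,"dz": 0,"fingers": 0.025},
    {"rx": 0,"ry": 0,"rz": -0.128,"dx": 0,"dy": 0,"dz": 0,"fingers": 0.025},
    {"rx": 0,"ry": 0,"rz": -0.128,"dx": 0,"dy": 0,"dz": 0.01,"fingers": 0.025},
    {"rx": 0,"ry": 0,"rz": -0.128,"dx": 0,"dy": 0,"dz": 0.02,"fingers": 0.025},
    {"rx": 0,"ry": 0,"rz": 0,"dx": 0,"dy": 0,"dz": 0.03,"fingers": 0.025},
    {"rx": 0,"ry": 0,"rz": 0,"dx": 0,"dy": 0,"dz": 0.01,"fingers": 0.025},
    {"rx": 0,"ry": 0,"rz": 0,"dx": 0,"dy": 0,"dz": 0,"fingers": 0.025},
    {"rx": 0,"ry": 0,"rz": 0,"dx": 0,"dy": 0,"dz": 0,"fingers": 0.025}
  ]
}}

```text
time_s: 24.9
position: [0.6446, -0.2136, 0.0313]
tool_rot: [[-0.975, 0.224, 0.001], [0.224, 0.975, -0.001], [-0.001, -0.0, -1.0]]
ft_force: [0.1, 0.5, -0.4]
grip_width: 0.033
gripper_force: 30.1
```

```bash
python3 go.py 644.2 -213.2 11 167; python3 look.py e1.png eraser_tray 0 644.2 -213.2 -13 eraser 24 644 -213.2 -13
```

```text
t 24.9 [ 644.6 -213.6   31.3] psi 167.0 tilt 0.07 w 33.0 q6 -105.3
to [ 644.2 -213.2   11. ] shift 0.5 0.3 20.3 len 20 rz 0.001 psi 167.0
both [('eraser_tray', [651.4, -192.7], np.float64(-2.0)), ('eraser', [673.2, -280.9], np.float64(-3.6))] 2831
top [('eraser_tray', [688.9, -175.1], np.float64(-21.6)), ('eraser', [700.3, -283.5], np.float64(-33.1))] 984
side [('eraser_tray', [640.5, -200.8], np.float64(-22.6)), ('eraser', [646.3, -214.3], np.float64(-4.2))] 1784
```

View pics/e1.png

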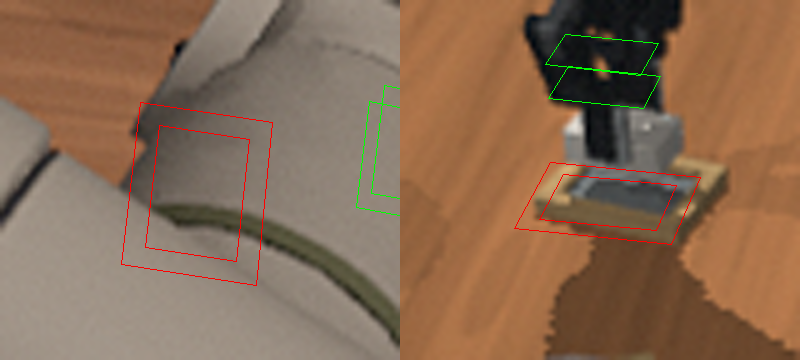

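Call:
{"op": "arm_command", "data": {
  "deltas": [
    {"rx": 0,"ry": 0,"rz": 0,"dx": 0.0005,"dy": 0,"dz": 0.01,"fingers": 0.025},
    {"rx": 0,"ry": 0,"rz": 0,"dx": 0,"dy": 0,"dz": 0.007,"fingers": 0.025},
    {"rx": 0,"ry": 0,"rz": 0,"dx": 0,"dy": 0,"dz": 0.003,"fingers": 0.025},
    {"rx": 0,"ry": 0,"rz": 0,"dx": 0,"dy": 0,"dz": 0,"fingers": 0.025},
    {"rx": 0,"ry": 0,"rz": 0,"dx": 0,"dy": 0,"dz": 0,"fingers": 0.025}
  ]
}}

```text
time_s: 25.5
position: [0.6434, -0.2131, 0.0108]
tool_rot: [[-0.975, 0.224, -0.0], [0.224, 0.975, 0.0], [0.0, 0.0, -1.0]]
ft_force: [-3.6, 1.2, 6.4]
grip_width: 0.0331
gripper_force: 30.9
```

Call:
{"op": "arm_command", "data": {
  "deltas": [
    {"rx": 0,"ry": 0,"rz": 0,"dx": 0,"dy": 0,"dz": 0,"fingers": 0.04},
    {"rx": 0,"ry": 0,"rz": 0,"dx": 0,"dy": 0,"dz": 0,"fingers": 0.05},
    {"rx": 0,"ry": 0,"rz": 0,"dx": 0,"dy": 0,"dz": 0,"fingers": 0.055},
    {"rx": 0,"ry": 0,"rz": 0,"dx": 0,"dy": 0,"dz": -0.03,"fingers": 0.055},
    {"rx": 0,"ry": 0,"rz": 0,"dx": 0,"dy": 0,"dz": -0.04,"fingers": 0.07},
    {"rx": 0,"ry": 0,"rz": 0,"dx": 0.02,"dy": 0.02,"dz": -0.03,"fingers": 0.085},
    {"rx": 0,"ry": 0,"rz": 0,"dx": 0.035,"dy": 0.02,"dz": 0,"fingers": 0.085},
    {"rx": 0,"ry": 0,"rz": 0,"dx": 0.035,"dy": 0.02,"dz": 0,"fingers": 0.085},
    {"rx": 0,"ry": 0,"rz": 0,"dx": 0.035,"dy": 0.02,"dz": 0,"fingers": 0.085},
    {"rx": 0,"ry": 0,"rz": 0,"dx": 0.035,"dy": 0.02,"dz": 0,"fingers": 0.085},
    {"rx": 0,"ry": 0,"rz": 0,"dx": 0,"dy": 0,"dz": 0,"fingers": 0.085},
    {"rx": 0,"ry": 0,"rz": 0,"dx": 0,"dy": 0,"dz": 0,"fingers": 0.085}
  ]
}}

```text
time_s: 26.7
position: [0.5103, -0.0798, 0.1108]
tool_rot: [[-0.975, 0.223, 0.001], [0.223, 0.975, -0.0], [-0.001, -0.0, -1.0]]
ft_force: [1.3, 1.0, -0.1]
grip_width: 0.0848
gripper_force: 0.0
```

```bash
python3 look.py e2.png eraser_tray 0 644.2 -213.2 -13 eraser 4 644 -213.2 -13;python3 look.py - long_tin 0 431.6 272.2 40.2; python3 go.py 431.6 272 100 220
```

```text
both [('eraser_tray', [644.0, -211.7], np.float64(-12.5)), ('eraser', [646.0, -212.3], np.float64(-12.5))] 2347
top [('eraser_tray', [645.5, -219.1], np.float64(-10.6)), ('eraser', [669.0, -157.0], np.float64(-72.1))] 1439
side [('eraser_tray', [643.7, -211.6], np.float64(-12.6)), ('eraser', [645.9, -212.4], np.float64(-12.3))] 664
both [('long_tin', [431.1, 273.6], np.float64(41.3))] 2425
top [('long_tin', [395.0, 279.4], np.float64(72.0))] 658
side [('long_tin', [431.4, 272.9], np.float64(40.2))] 1717
t 26.9 [510.9 -80.7 110.2] psi 167.0 tilt 0.03 w 85.0 q6 -99.1
to [431.6 272.  100. ] shift 156.5 325.9 10.2 len 362 rz -0.925 psi 220.0
```

View pics/e2.png

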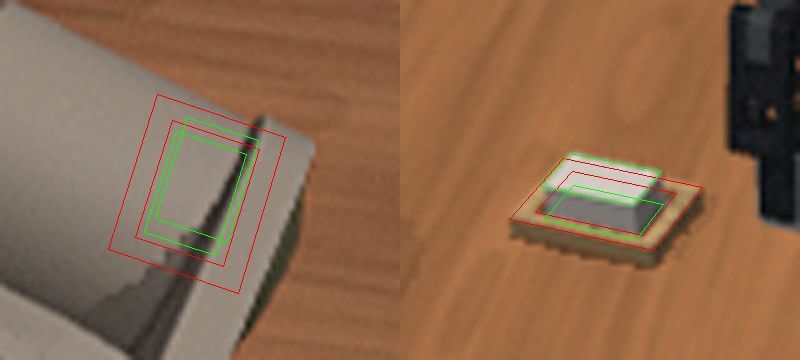

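Call:
{"op": "arm_command", "data": {
  "deltas": [
    {"rx": 0,"ry": 0,"rz": 0,"dx": 0.009,"dy": 0.019,"dz": 0,"fingers": 0.0854},
    {"rx": 0,"ry": 0,"rz": 0,"dx": 0.0185,"dy": 0.0385,"dz": 0,"fingers": 0.0854},
    {"rx": 0,"ry": 0,"rz": 0,"dx": 0.0185,"dy": 0.0385,"dz": 0,"fingers": 0.0854},
    {"rx": 0,"ry": 0,"rz": 0,"dx": 0.0185,"dy": 0.0385,"dz": 0,"fingers": 0.0854},
    {"rx": 0,"ry": 0,"rz": 0,"dx": 0.0185,"dy": 0.0385,"dz": 0,"fingers": 0.0854},
    {"rx": 0,"ry": 0,"rz": 0,"dx": 0.0185,"dy": 0.0385,"dz": 0,"fingers": 0.0854},
    {"rx": 0,"ry": 0,"rz": 0,"dx": 0.0185,"dy": 0.0385,"dz": 0,"fingers": 0.0854},
    {"rx": 0,"ry": 0,"rz": 0,"dx": 0.0185,"dy": 0.0385,"dz": 0,"fingers": 0.0854},
    {"rx": 0,"ry": 0,"rz": 0,"dx": 0.018,"dy": 0.0375,"dz": 0,"fingers": 0.0854}
  ]
}}

```text
time_s: 27.8
position: [0.4308, 0.2745, 0.1102]
tool_rot: [[-0.974, 0.224, 0.0], [0.224, 0.974, 0.0], [-0.0, 0.0, -1.0]]
ft_force: [0.3, 0.5, 0.3]
grip_width: 0.0852
gripper_force: 0.0
```

Call:
{"op": "arm_command", "data": {
  "deltas": [
    {"rx": 0,"ry": 0,"rz": -0.132,"dx": 0,"dy": 0,"dz": 0,"fingers": 0.0854},
    {"rx": 0,"ry": 0,"rz": -0.132,"dx": 0,"dy": 0,"dz": 0,"fingers": 0.0854},
    {"rx": 0,"ry": 0,"rz": -0.132,"dx": 0,"dy": 0,"dz": 0,"fingers": 0.0854},
    {"rx": 0,"ry": 0,"rz": -0.132,"dx": 0,"dy": 0,"dz": 0,"fingers": 0.0854},
    {"rx": 0,"ry": 0,"rz": -0.132,"dx": 0,"dy": 0,"dz": 0,"fingers": 0.0854},
    {"rx": 0,"ry": 0,"rz": -0.132,"dx": 0,"dy": 0,"dz": 0.01,"fingers": 0.0854},
    {"rx": 0,"ry": 0,"rz": -0.134,"dx": 0,"dy": 0,"dz": 0.03,"fingers": 0.0854},
    {"rx": 0,"ry": 0,"rz": 0,"dx": 0,"dy": 0,"dz": 0.03,"fingers": 0.0854},
    {"rx": 0,"ry": 0,"rz": 0,"dx": 0,"dy": 0,"dz": 0,"fingers": 0.0854},
    {"rx": 0,"ry": 0,"rz": 0,"dx": 0,"dy": 0,"dz": 0,"fingers": 0.0854}
  ]
}}

```text
time_s: 28.8
position: [0.4312, 0.2728, 0.0406]
tool_rot: [[-0.765, -0.644, -0.0], [-0.644, 0.765, -0.0], [0.0, 0.0, -1.0]]
ft_force: [-0.0, -0.4, -0.2]
grip_width: 0.0853
gripper_force: 0.0
```

```bash
python3 go.py 431.6 272.2 3 220.2
```

```text
t 28.8 [431.2 272.8  40.6] psi -139.9 tilt 0.02 w 85.3 q6 -111.1
to [431.6 272.2   3. ] shift 0.1 -0.7 37.6 len 38 rz -0.002 psi -139.8
```

Call:
{"op": "arm_command", "data": {
  "deltas": [
    {"rx": 0,"ry": 0,"rz": 0,"dx": 0,"dy": -0.0005,"dz": 0.015,"fingers": 0.0854},
    {"rx": 0,"ry": 0,"rz": 0,"dx": 0,"dy": 0,"dz": 0.015,"fingers": 0.0854},
    {"rx": 0,"ry": 0,"rz": 0,"dx": 0,"dy": 0,"dz": 0.0075,"fingers": 0.0854},
    {"rx": 0,"ry": 0,"rz": 0,"dx": 0,"dy": 0,"dz": 0,"fingers": 0.075},
    {"rx": 0,"ry": 0,"rz": 0,"dx": 0,"dy": 0,"dz": 0,"fingers": 0.067},
    {"rx": 0,"ry": 0,"rz": 0,"dx": 0,"dy": 0,"dz": 0,"fingers": 0.061},
    {"rx": 0,"ry": 0,"rz": 0,"dx": 0,"dy": 0,"dz": 0,"fingers": 0.048},
    {"rx": 0,"ry": 0,"rz": 0,"dx": 0,"dy": 0,"dz": 0,"fingers": 0.048},
    {"rx": 0,"ry": 0,"rz": 0,"dx": 0,"dy": 0,"dz": 0,"fingers": 0.048},
    {"rx": 0,"ry": 0,"rz": 0,"dx": 0,"dy": 0,"dz": 0,"fingers": 0.048}
  ],
  "squeeze": 45
}}

```text
time_s: 29.8
position: [0.4314, 0.2727, 0.0038]
tool_rot: [[-0.765, -0.644, 0.002], [-0.644, 0.765, 0.001], [-0.002, -0.001, -1.0]]
ft_force: [0.2, 0.4, 6.4]
grip_width: 0.0568
gripper_force: 48.4
```

```bash
python3 go.py 431.6 272.2 53 220.2 642.1 206.2 53 150.5 642.1 206.2 7.5 150.5
```

```text
t 29.8 [431.4 272.7   3.8] psi -139.9 tilt 0.11 w 56.8 q6 -111.1
to [431.6 272.2  53. ] shift 0.2 -0.5 -49.2 len 49 rz -0.001 psi -139.8
to [642.1 206.2  53. ] shift -118.2 -186.3 -0.0 len 221 rz 1.216 psi -209.5
to [642.1 206.2   7.5] shift 0.0 0.0 45.5 len 46 rz -0.0 psi -209.5
```

Call:
{"op": "arm_command", "data": {
  "deltas": [
    {"rx": 0,"ry": 0,"rz": 0,"dx": 0,"dy": 0,"dz": -0.015,"fingers": 0.048},
    {"rx": 0,"ry": 0,"rz": 0,"dx": 0,"dy": 0,"dz": -0.035,"fingers": 0.048},
    {"rx": 0,"ry": 0,"rz": 0,"dx": -0.01,"dy": -0.016,"dz": 0,"fingers": 0.048},
    {"rx": 0,"ry": 0,"rz": 0,"dx": -0.018,"dy": -0.0285,"dz": 0,"fingers": 0.048},
    {"rx": 0,"ry": 0,"rz": 0,"dx": -0.018,"dy": -0.0285,"dz": 0,"fingers": 0.048},
    {"rx": 0,"ry": 0,"rz": 0,"dx": -0.018,"dy": -0.0285,"dz": 0,"fingers": 0.048},
    {"rx": 0,"ry": 0,"rz": 0,"dx": -0.018,"dy": -0.0285,"dz": 0,"fingers": 0.048},
    {"rx": 0,"ry": 0,"rz": 0,"dx": -0.018,"dy": -0.0285,"dz": 0,"fingers": 0.048},
    {"rx": 0,"ry": 0,"rz": 0,"dx": -0.018,"dy": -0.0285,"dz": 0,"fingers": 0.048}
  ]
}}

```text
time_s: 30.7
position: [0.6427, 0.205, 0.053]
tool_rot: [[-0.765, -0.644, -0.0], [-0.644, 0.765, -0.0], [0.0, 0.0, -1.0]]
ft_force: [-0.3, 0.1, -1.1]
grip_width: 0.057
gripper_force: 48.8
```

Call:
{"op": "arm_command", "data": {
  "deltas": [
    {"rx": 0,"ry": 0,"rz": 0.135,"dx": 0,"dy": 0,"dz": 0,"fingers": 0.048},
    {"rx": 0,"ry": 0,"rz": 0.135,"dx": 0,"dy": 0,"dz": 0,"fingers": 0.048},
    {"rx": 0,"ry": 0,"rz": 0.135,"dx": 0,"dy": 0,"dz": 0,"fingers": 0.048},
    {"rx": 0,"ry": 0,"rz": 0.135,"dx": 0,"dy": 0,"dz": 0,"fingers": 0.048},
    {"rx": 0,"ry": 0,"rz": 0.135,"dx": 0,"dy": 0,"dz": 0,"fingers": 0.048},
    {"rx": 0,"ry": 0,"rz": 0.135,"dx": 0,"dy": 0,"dz": 0,"fingers": 0.048},
    {"rx": 0,"ry": 0,"rz": 0.135,"dx": 0,"dy": 0,"dz": 0,"fingers": 0.048},
    {"rx": 0,"ry": 0,"rz": 0.135,"dx": 0,"dy": 0,"dz": 0,"fingers": 0.048},
    {"rx": 0,"ry": 0,"rz": 0.135,"dx": 0,"dy": 0,"dz": 0.015,"fingers": 0.048},
    {"rx": 0,"ry": 0,"rz": 0,"dx": 0,"dy": 0,"dz": 0.01,"fingers": 0.048},
    {"rx": 0,"ry": 0,"rz": 0,"dx": 0,"dy": 0,"dz": 0,"fingers": 0.048},
    {"rx": 0,"ry": 0,"rz": 0,"dx": 0,"dy": 0,"dz": 0,"fingers": 0.048}
  ]
}}

```text
time_s: 31.9
position: [0.6416, 0.2055, 0.0279]
tool_rot: [[-0.872, 0.49, -0.0], [0.49, 0.872, -0.0], [0.0, -0.0, -1.0]]
ft_force: [-0.2, -0.2, -1.1]
grip_width: 0.0569
gripper_force: 48.8
```

```bash
python3 go.py 642.1 206.2 7.5 150.5; python3 look.py l1.png long_tray 0 642.1 206.5 150.5 long_tin 25 642 206.2 150.5
```

```text
t 31.9 [641.6 205.5  27.9] psi 150.7 tilt 0.02 w 56.9 q6 -52.9
to [642.1 206.2   7.5] shift -0.1 0.8 20.4 len 20 rz 0.003 psi 150.5
both [('long_tray', [638.1, 215.3], np.float64(123.7)), ('long_tin', [654.6, 205.0], np.float64(154.3))] 3716
top [('long_tray', [632.2, 204.2], np.float64(156.8)), ('long_tin', [665.5, 232.9], np.float64(142.2))] 1288
side [('long_tray', [623.0, 259.8], np.float64(97.9)), ('long_tin', [706.3, 108.7], np.float64(134.5))] 1795
```

View pics/l1.png

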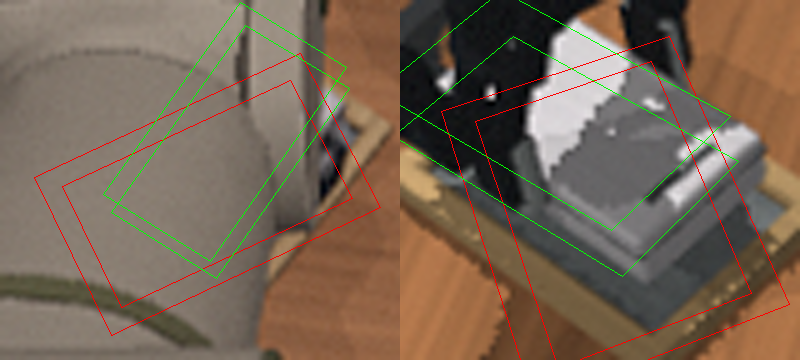

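Call:
{"op": "arm_command", "data": {
  "deltas": [
    {"rx": 0,"ry": 0,"rz": 0,"dx": 0,"dy": 0.0005,"dz": 0.01,"fingers": 0.048},
    {"rx": 0,"ry": 0,"rz": 0,"dx": 0,"dy": 0,"dz": 0.006,"fingers": 0.048},
    {"rx": 0,"ry": 0,"rz": 0,"dx": 0,"dy": 0,"dz": 0.0035,"fingers": 0.048},
    {"rx": 0,"ry": 0,"rz": 0,"dx": 0,"dy": 0,"dz": 0,"fingers": 0.048},
    {"rx": 0,"ry": 0,"rz": 0,"dx": 0,"dy": 0,"dz": 0,"fingers": 0.048}
  ]
}}

```text
time_s: 32.5
position: [0.6418, 0.2059, 0.0081]
tool_rot: [[-0.87, 0.492, -0.0], [0.492, 0.87, -0.0], [0.0, -0.0, -1.0]]
ft_force: [0.3, 0.1, -1.6]
grip_width: 0.057
gripper_force: 48.8
```

Call:
{"op": "arm_command", "data": {
  "deltas": [
    {"rx": 0,"ry": 0,"rz": 0,"dx": 0,"dy": 0,"dz": 0,"fingers": 0.065},
    {"rx": 0,"ry": 0,"rz": 0,"dx": 0,"dy": 0,"dz": 0,"fingers": 0.075},
    {"rx": 0,"ry": 0,"rz": 0,"dx": 0,"dy": 0,"dz": 0,"fingers": 0.08},
    {"rx": 0,"ry": 0,"rz": 0,"dx": 0,"dy": 0,"dz": -0.03,"fingers": 0.08},
    {"rx": 0,"ry": 0,"rz": 0,"dx": 0,"dy": 0,"dz": -0.045,"fingers": 0.08},
    {"rx": 0,"ry": 0,"rz": 0,"dx": 0,"dy": 0,"dz": -0.045,"fingers": 0.08},
    {"rx": 0,"ry": 0,"rz": 0,"dx": -0.002,"dy": -0.025,"dz": -0.02,"fingers": 0.08},
    {"rx": 0,"ry": 0,"rz": 0,"dx": -0.002,"dy": -0.042,"dz": 0,"fingers": 0.08},
    {"rx": 0,"ry": 0,"rz": 0,"dx": -0.002,"dy": -0.042,"dz": 0,"fingers": 0.08},
    {"rx": 0,"ry": 0,"rz": 0,"dx": -0.002,"dy": -0.042,"dz": 0,"fingers": 0.08},
    {"rx": 0,"ry": 0,"rz": 0,"dx": -0.002,"dy": -0.042,"dz": 0,"fingers": 0.08},
    {"rx": 0,"ry": 0,"rz": 0,"dx": -0.002,"dy": -0.042,"dz": 0,"fingers": 0.08}
  ]
}}

```text
time_s: 33.7
position: [0.5357, -0.0058, 0.1486]
tool_rot: [[-0.87, 0.492, 0.001], [0.492, 0.87, -0.0], [-0.001, 0.0, -1.0]]
ft_force: [0.6, -0.3, -0.7]
grip_width: 0.0798
gripper_force: 0.0
```

Call:
{"op": "arm_command", "data": {
  "deltas": [
    {"rx": 0,"ry": 0,"rz": 0,"dx": -0.002,"dy": -0.042,"dz": 0,"fingers": 0.08},
    {"rx": 0,"ry": 0,"rz": 0,"dx": -0.002,"dy": -0.042,"dz": 0,"fingers": 0.08},
    {"rx": 0,"ry": 0,"rz": 0,"dx": -0.002,"dy": -0.042,"dz": 0,"fingers": 0.08},
    {"rx": 0,"ry": 0,"rz": 0,"dx": -0.002,"dy": -0.042,"dz": 0,"fingers": 0.08},
    {"rx": 0,"ry": 0,"rz": 0,"dx": -0.002,"dy": -0.042,"dz": 0,"fingers": 0.08},
    {"rx": 0,"ry": 0,"rz": 0,"dx": -0.002,"dy": -0.042,"dz": 0,"fingers": 0.08},
    {"rx": 0,"ry": 0,"rz": 0,"dx": -0.002,"dy": -0.042,"dz": 0,"fingers": 0.08},
    {"rx": 0,"ry": 0,"rz": 0,"dx": -0.002,"dy": -0.042,"dz": 0,"fingers": 0.08},
    {"rx": 0,"ry": 0,"rz": 0,"dx": -0.002,"dy": -0.042,"dz": 0,"fingers": 0.08},
    {"rx": 0,"ry": 0,"rz": 0,"dx": -0.002,"dy": -0.042,"dz": 0,"fingers": 0.08},
    {"rx": 0,"ry": 0,"rz": 0,"dx": -0.002,"dy": -0.042,"dz": 0,"fingers": 0.08},
    {"rx": 0,"ry": 0,"rz": 0,"dx": 0,"dy": -0.02,"dz": 0,"fingers": 0.08}
  ]
}}

```text
time_s: 34.9
position: [0.3168, -0.4378, 0.1484]
tool_rot: [[-0.869, 0.494, 0.0], [0.494, 0.869, -0.001], [-0.001, -0.001, -1.0]]
ft_force: [0.2, 0.4, -0.0]
grip_width: 0.0801
gripper_force: 0.0
```

```bash
python3 go.py
cat > fin.py <<'E'
from rig import env
from ov import *
side,top=env.get_image("side"),env.get_image("top"); P=json.load(open("poses.json")); tiles=[]
for n in ("long","wide","heel","eraser","small"):
    tr=n+"_tray"; th=n+"_tin" if n in("long","wide","small") else n
    t0=P[tr]; it=[(tr,0),(th,.004)]
    for l,ps in (("both",[side,top]),("top",[top]),("side",[side])):
        x,c=fit(it,np.r_[t0,t0],ps); print(n,l,"tray",(x[:2]*1e3).round(1),"thing-tray0",((x[3:5]-t0[:2])*1e3).round(1),"thing-tray",((x[3:5]-x[:2])*1e3).round(1),np.degrees(x[5]-t0[2]).round(1),round(c))
        if l=="both": b=x
    im=[]
    for p in (top,side):
        u=proj(p,[[b[0],b[1],.01]])[0].astype(int); im.append(cv2.resize(overlay(p,[(th,.004)],b[3:],"",(u[0]-40,max(u[1]-32,0),u[0]+40,u[1]+32),4),(160*5//3,210)))
    tiles.append(np.hstack(im))
tiles.append(np.zeros_like(tiles[0]))
big=np.vstack([np.hstack([tiles[i],tiles[i+1]]) for i in(0,2,4)])
cv2.imwrite("pics/fin.png",cv2.resize(big,(800,int(big.shape[0]*800/big.shape[1]))))
E
python3 fin.py
```

```text
t 34.9 [ 316.8 -437.8  148.4] psi 150.4 tilt 0.08 w 80.1 q6 -127.0
long both tray [641.2 207.6] thing-tray0 [-0.1 -0.5] thing-tray [ 0.8 -1.3] 0.5 667
long top tray [641.6 205.6] thing-tray0 [ 0.1 -1.6] thing-tray [ 0.6 -0.3] 0.3 207
long side tray [641.  208.6] thing-tray0 [-0.1  0.3] thing-tray [ 1.  -1.5] 0.6 377
wide both tray [625.4 -11. ] thing-tray0 [-0.3  0.3] thing-tray [ 0.2 -0. ] 3.7 479
wide top tray [625.9 -12.1] thing-tray0 [ 0.2 -1.3] thing-tray [ 0.2 -0.5] 3.2 197
wide side tray [625.2 -10.5] thing-tray0 [-0.5  1.2] thing-tray [0.2 0.4] 3.4 226
heel both tray [ 430.8 -292.4] thing-tray0 [ 0.7 -2. ] thing-tray [ 1.1 -3.1] 0.5 2683
heel top tray [ 451.9 -337.1] thing-tray0 [8.8 8.1] thing-tray [-11.9  51.6] 7.6 1628
heel side tray [ 430.7 -290.8] thing-tray0 [ 0.4 -1.2] thing-tray [ 0.8 -3.9] 1.7 506
eraser both tray [ 644.2 -213.1] thing-tray0 [ 1.6 -0. ] thing-tray [ 1.6 -0.5] 0.4 474
eraser top tray [ 644.3 -214. ] thing-tray0 [ 1.5 -0.8] thing-tray [ 1.4 -0.4] 1.1 220
eraser side tray [ 643.7 -211.3] thing-tray0 [1.5 1.4] thing-tray [ 2.  -0.8] 1.0 199
small both tray [444.3 -84.9] thing-tray0 [-0.3 -0.3] thing-tray [-0.4 -0.3] 3.1 541
small top tray [444.3 -85.5] thing-tray0 [-0.2 -1. ] thing-tray [-0.3 -0.2] 6.6 291
small side tray [444.  -83.2] thing-tray0 [-0.3  0.1] thing-tray [-0.2 -1.4] 5.5 209
```

View pics/fin.png

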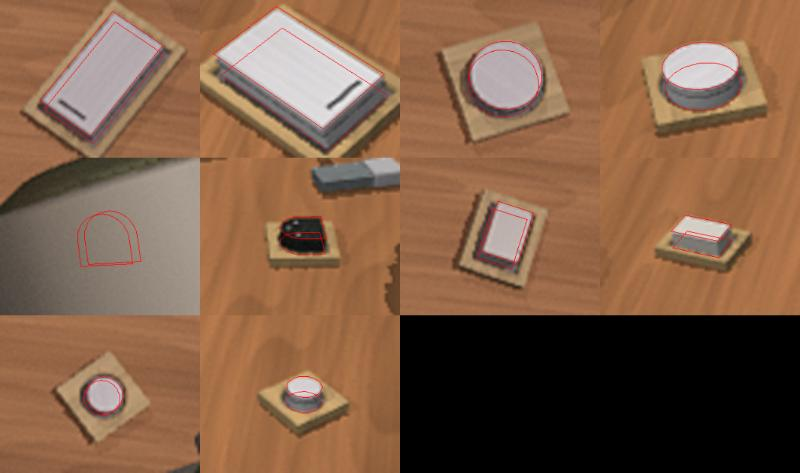

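Call:
{"op": "arm_command", "data": {
  "deltas": [
    {"rx": 0,"ry": 0,"rz": 0,"dx": 0.01,"dy": -0.017,"dz": -0.01,"fingers": 0.08},
    {"rx": 0,"ry": 0,"rz": 0,"dx": 0.019,"dy": -0.031,"dz": -0.02,"fingers": 0.08},
    {"rx": 0,"ry": 0,"rz": 0,"dx": 0.019,"dy": -0.031,"dz": -0.02,"fingers": 0.08},
    {"rx": 0,"ry": 0,"rz": 0,"dx": 0.019,"dy": -0.031,"dz": -0.02,"fingers": 0.08},
    {"rx": 0,"ry": 0,"rz": 0,"dx": 0.019,"dy": -0.031,"dz": -0.01,"fingers": 0.08},
    {"rx": 0,"ry": 0,"rz": 0,"dx": 0.009,"dy": -0.016,"dz": 0,"fingers": 0.08},
    {"rx": 0,"ry": 0,"rz": 0,"dx": 0,"dy": 0,"dz": 0,"fingers": 0.08},
    {"rx": 0,"ry": 0,"rz": 0,"dx": 0,"dy": 0,"dz": 0,"fingers": 0.08}
  ]
}}

```text
time_s: 35.8
position: [0.1593, -0.5239, 0.2282]
tool_rot: [[-0.871, 0.492, 0.0], [0.492, 0.871, 0.001], [0.0, 0.001, -1.0]]
ft_force: [0.1, 0.4, -0.1]
grip_width: 0.0801
gripper_force: 0.0
```

```bash
python3 fin.py | grep heel; python3 look.py h3.png heel 4 431.5 -295 10
```

```text
heel both tray [ 430.9 -293.1] thing-tray0 [ 0.6 -1. ] thing-tray [ 0.9 -1.4] 1.5 721
heel top tray [ 431.7 -294.4] thing-tray0 [ 1.1 -0.5] thing-tray [0.5 0.4] -0.4 204
heel side tray [ 430.7 -291. ] thing-tray0 [ 0.4 -1.1] thing-tray [ 0.8 -3.7] 1.3 495
both [('heel', [431.6, -293.4], np.float64(9.7))] 1772
top [('heel', [432.1, -293.5], np.float64(8.6))] 771
side [('heel', [431.5, -295.9], np.float64(11.0))] 980
```

View pics/h3.png

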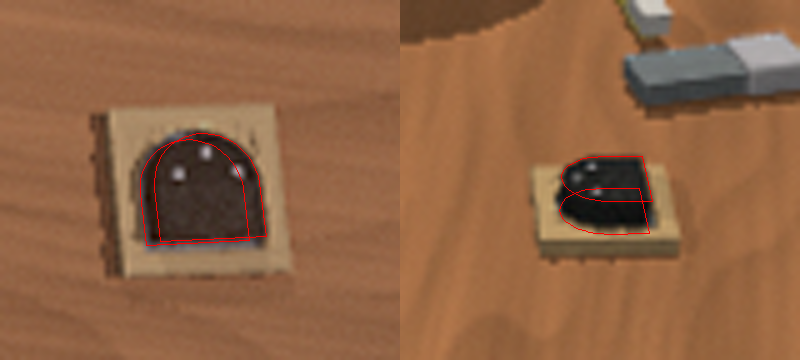

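The heel sits flat in its recess with a grey margin all round, and the other four fit as well, so I'm handing in.

```bash
python3 -c "
from rig import env
print(env.close_job())"
```

```text
the job is handed in; nothing more can be done
None
```

All five things went into their own trays, lying flat and released, within about 2 mm of centre by the final camera fits; the job was handed in at about 36 s, with no verdict returned.

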